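Empty the scoop of rack brackets into the latched tote

ROBOT

A 6-joint arm with a two-finger parallel gripper is mounted at the origin on the work surface. World frame = base frame: x ahead of the robot, y to its left, z up, the work surface at z = 0. Lengths are in m, angles in rad, forces in N, time in s.
With the tool pointing down it reaches from about 0.25 to 0.775 m from the base axis. Payload 4 kg.
Tool frame: the origin (TCP) lies midway between the tips of the shut fingers; the grasp point (between the pads) lies 19 mm behind it (robot.tcp_to_grasp is the distance from the TCP to the grasp point, in m); x points along the fingers, y is the direction in which the jaws open and shut, and the axes are right-handed (so a half turn about x gives the same grasp; the last joint's range is limited). The gripper opens to 94 mm and grips with 3 to 60 N. Pads are 16 mm wide; open, the fingers measure 119 mm over their backs; the gripper's body (75 mm by 177 mm) begins 78 mm behind the grasp point.
Start: joints at [-1.408, 0.087, 1.371, -0, 1.684, -0.103], TCP at [0.144, -0.531, 0.171] pointing down, gripper open.
Joint ranges: [-3.1, 3.1], [-0.76, 2.03], [0.27, 2.55], [-1.08, 4.22], [0.17, 2.65], [-2.57, 2.57]. Speed limits (rad/s): [2.79, 2.79, 3.14, 3.14, 3.14, 3.14].

INTERFACE

Orientations are given as [roll, pitch, yaw] about the fixed x, y, z axes, in that order (R = Rz(yaw) Ry(pitch) Rx(roll)).
In Python, from bench import robot gives the robot as it stands.
- The arm moves only by the tool send_rows, never from a script. Its argument "increments" is a list of rows, each a list of 5 numbers: the opening, from -1 (shut) to 1 (fully open), so that 0 is half open, then the shift along the tool's x, y, z in m, then the turn about the tool's x in rad. In form: [[hand, tx, ty, tz, roll], ...]. A call has 1 to 5 rows; each row is the pose to reach, as a shift and turn from the pose commanded when the call began, along the tool's axes at that moment; what a row does not reach only later rows make up. A row lasts 1/12 s, in which the tool goes at most 41.7 mm and 7.16 degrees, less where a joint would pass 70% of its speed; a pose out of reach is approached as far as the arm can. A call with a gripper value outside its range is refused whole. The fingers move at their own pace and stop on an object; the grip force is fixed at half the most. Time passes only in rows, so rows that repeat a pose let the fingers close. It gives the time, the measured TCP pose, the force and the opening at its end, in the units of the state.
- robot.get_obs(): the state, without advancing time (a new reading comes with each control period).
- robot.snapshot(name): name is "scene" or "top" or "wrist"; returns a dict with "image" (480x640x3 uint8, red, green, blue), "intrinsics" (3x3 intrinsics, pixels), "k1" (the pictures are not rectified: a ray, as slopes to the right and down, at radius r is drawn at 1 + k1 r^2 times it, then the intrinsics apply), "world_from_camera" (4x4, takes a point from camera to world coordinates). Camera axes: x right, y down, z forward; pixel columns grow to the right and rows downward; lengths in m; the calibration is good to about 2 mm. A picture is of the moment at which its call begins. There is no depth.
- robot.close_job(): hands the job in, once; it reports no verdict.
The state is a dict: "time": time; "joint_positions": joint angles; "qvel": joint speeds; "joint_torque": joint torques, N m; "tool_pos": TCP position; "ee_rot": TCP orientation; "wrist_force": force on the tool from outside, world axes, zero at the start; "wrist_torque": the same for the moment, N m; "width": finger opening in m.
Only numpy, scipy, OpenCV 4.12 (cv2) and the standard library are available. Lean on these libraries where they do the work, as an engineer would, in place of code of your own. Each camera call takes 0.05 s, during which the arm holds its last target.

TASK

Pinch the two spring buttons on the tote's lid together to free its catches, lift the lid off and lay it right way up on the black rubber mat. Then pick up the loaded scoop by its handle, carry it level to the tote without spilling, and tip all three brackets into the tote without touching them with the gripper. Finally set the empty scoop down flat on the bench; put the lid and the scoop down gently, do not force the catches, and leave the other things on the bench where they are.

Things in the scene. Friction and masses are not known exactly. Their poses are not given: they have to be found in the camera images.
- tote: open grey plastic box fixed to the bench, covered by the lid at the start. 170 x 170 mm outside, 90 mm high to the rim, walls and floor 5 mm (mouth 160 x 160 mm). Origin: centre of its underside, z up. At the middle of its +x and -x sides a 50 mm wide plastic lug outside the lid rises to 97 mm above the bench.
- keeper_l (a point): tip of the dark steel keeper at the middle of the tote's +y side, 76 mm from the tote's centre, 115 mm above the bench. The keeper (44 mm wide) stands up outside the rim and hooks inwards over the lid's bolt; its lip spans 76 to 92 mm from the centre, 110 to 115 mm high. A like keeper is on the -y side.
- tote_in (a point): centre of the tote's inner floor, 5 mm above the bench; axes as the tote's.
- lid: loose flat grey square lid, 168 x 168 x 5 mm, 0.26 kg in all, on the tote's rim at the start, turned as the tote is. Origin: centre of its underside, z up. A black block 36 mm (x) by 22 mm (y) stands on its middle, 53 mm high from the underside, with a steel spring button on its +y and -y sides. A 56 x 11 mm notch in its +y and -y edges clears the keepers.
- lid_grip (a point): point midway between the two buttons, 36 mm above the lid's underside: the place to pinch, fingers closing along the lid's y axis. Each button is a plate 26 mm wide (x), 13 to 53 mm above the lid's underside, outer face 30 mm from the centre: 60 mm across both, 40 mm across when both are fully in. Axes as the lid's.
- button_l (a joint): travel of the button on the lid's +y side: 0 out, 0.010 m fully pressed towards the centre; spring 3 N at first, 8 N at the end. It carries a bolt 20 mm wide, 6 to 13 mm above the lid's underside, that reaches 83 mm from the centre under the tote's keeper: the lid cannot lift until both buttons are in by at least 8 mm.
- button_r (a joint): the same for the button and bolt on the lid's -y side.
- mat: flat black rubber mat 190 x 190 x 3 mm fixed on the bench, empty. Origin: centre of its underside.
- scoop: loose aluminium bench scoop, 200 mm long, about 0.22 kg empty, flat on the bench, loaded with the three brackets side by side. Origin: on its underside, half-way along; x points to the open nose, z up. Pan 116 mm wide, from x = -12 mm (back wall, 42 mm high) to x = +100 mm (open nose); floor and walls 4 mm, side walls 36 mm high (22 mm near the nose).
- scoop_grip (a point): middle of the black handle's section, at x = -34, y = 0, z = 32 mm in the scoop's frame, 22 mm behind the back wall: a good place to grip, across the handle. The handle is straight, 22 mm wide (y), 20 mm high (22 to 42 mm above the underside), from x = -100 to -12 mm.
- scoop_pan (a point): centre of the pan's floor, x = 44 mm, z = 4 mm in the scoop's frame; axes as the scoop's. The brackets start to slide at a tilt of about 25 to 40 degrees.
- scoop_nose (a point): middle of the nose's lower edge, x = 100 mm, z = 0 in the scoop's frame.
- bracket_a: loose steel angle bracket (all three alike), L section, 60 mm long (its x), legs 30 mm, 4 mm thick, about 50 g, two holes in each leg; one leg lies flat in the scoop, the other stands up. Origin: centre of the flat leg's underside.
- bracket_b: loose steel angle bracket (all three alike), L section, 60 mm long (its x), legs 30 mm, 4 mm thick, about 50 g, two holes in each leg; one leg lies flat in the scoop, the other stands up. Origin: centre of the flat leg's underside.
- bracket_c: loose steel angle bracket (all three alike), L section, 60 mm long (its x), legs 30 mm, 4 mm thick, about 50 g, two holes in each leg; one leg lies flat in the scoop, the other stands up. Origin: centre of the flat leg's underside.
- tape_roll: bystander, loose: clear brown roll of packing tape lying flat, 100 mm across, 48 mm high. Origin: underside, centre.
- cleaner: bystander, loose: white bottle, 66 mm across, 190 mm tall. Origin: underside, centre.
- pen_cup: bystander, loose: white open plastic cup, 70 mm across, 90 mm tall. Origin: underside, centre.
- glue_jar: bystander, loose: clear jar, 60 mm across, 80 mm tall. Origin: underside, centre.
- carton: bystander, loose: small closed cardboard carton 120 x 90 x 70 mm. Origin: underside, centre.
- wrench: bystander, loose: steel wrench 180 mm long lying flat. Origin: underside, at mid length.
- scanner: bystander, loose: hand-held barcode scanner lying on its side, about 155 x 65 x 40 mm. Origin: underside of its head; the grip runs to its own -x.
Mind the look-alikes: they are no part of the job. What is shaped like the lid but orange or pink is not meant.

How it is judged:
By the outcome, as a careful person would: the job done as asked, in the order asked, and still so for the second after the job is handed in, with the robot touching nothing.
It also fails if it takes over 72 s, if anything falls off the work surface, if the arm or the gripper's body presses on something with over 40 N, if the wrist force passes 120 N, or if a joint passes its speed limit or range.

## Working session

There is one attempt and no reset: what is moved stays moved. The work goes in short steps, Python scripts to look and compute and a tool call to move; the robot and the scene stay as the last step left them, time stands still between calls to the robot, and variables do not carry over. Pictures are saved under pics/ and viewed, and the job is handed in when it is done.

Besides the shell and the picture viewer there is one more tool, called after "Request:" by a JSON object that holds its "name" and its "arguments", one argument or row to a line. send_rows: Moves the arm, as the interface text tells. Its arguments: {"type":"object","properties":{"increments":{"type":"array"}},"required":["increments"]}

```bash
ls -la; mkdir -p pics; python3 - <<'E'
from bench import robot
import cv2
o=robot.get_obs(); print(o)
for n in ["scene","top","wrist"]:
    s=robot.snapshot(n); cv2.imwrite(f"pics/{n}0.png",s["image"][:,:,::-1]); print(n,s["intrinsics"],s["k1"],s["world_from_camera"])
E
```

```text
total 12
drwxr-xr-x  3 agent agent 4096 Dec  7 04:17 .
drwxr-xr-x 23 root  root  4096 Dec  7 04:17 ..
drwxr-xr-x  2 agent agent 4096 Dec  7 04:17 pics
{'time': 0.0, 'joint_positions': array([-1.40808060e+00,  8.79245893e-02,  1.37225902e+00, -2.35583375e-05,
        1.68359593e+00, -1.03101351e-01]), 'qvel': array([ 1.82282831e-03, -4.73056597e-04, -1.09466072e-03, -1.30917919e-03,
        1.41158319e-03, -9.38681092e-06]), 'joint_torque': array([-2.49581262e-04, -3.40177095e+01, -3.02427614e+01,  7.18464050e-02,
        3.28217167e-02, -1.59991678e-04]), 'tool_pos': array([ 0.14436694, -0.53006005,  0.16941847]), 'ee_rot': array([-1.66319136,  1.56860932,  1.74421575]), 'wrist_force': array([-0.31909569, -0.10920593, -0.24432763]), 'wrist_torque': array([-0.06471382, -0.02759162,  0.00301857]), 'width': 0.0941790473351864}
scene [[455.3375737    0.         310.048911  ]
 [  0.         455.3375737  234.05882591]
 [  0.           0.           1.        ]] -0.08985321357921482 [[-0.72434367  0.56018869 -0.40188914  1.0420021 ]
 [ 0.68931979  0.59929116 -0.40704831  0.57481476]
 [ 0.01282475 -0.571873   -0.82024191  1.24040494]
 [ 0.          0.          0.          1.        ]]
top [[601.04455838   0.         315.85227307]
 [  0.         601.04455838 239.40938786]
 [  0.           0.           1.        ]] -0.06187722209500514 [[ 0.02195636 -0.99113584  0.13102546  0.27977463]
 [-0.99965129 -0.01984156  0.01742428 -0.00697293]
 [-0.01467008 -0.13136235 -0.99122587  1.53298258]
 [ 0.          0.          0.          1.        ]]
wrist [[342.53352564   0.         316.02716375]
 [  0.         342.53352564 241.89255552]
 [  0.           0.           1.        ]] -0.04417549902901945 [[ 0.26170834 -0.92465226 -0.27663504  0.22682792]
 [-0.9651449  -0.25132553 -0.07301227 -0.50866769]
 [-0.00201449  0.28610082 -0.9581974   0.38190767]
 [ 0.          0.          0.          1.        ]]
```

View pics/scene0.png

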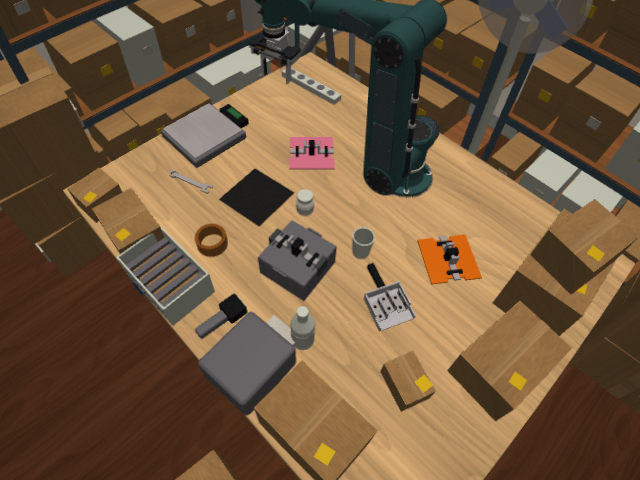

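View pics/top0.png

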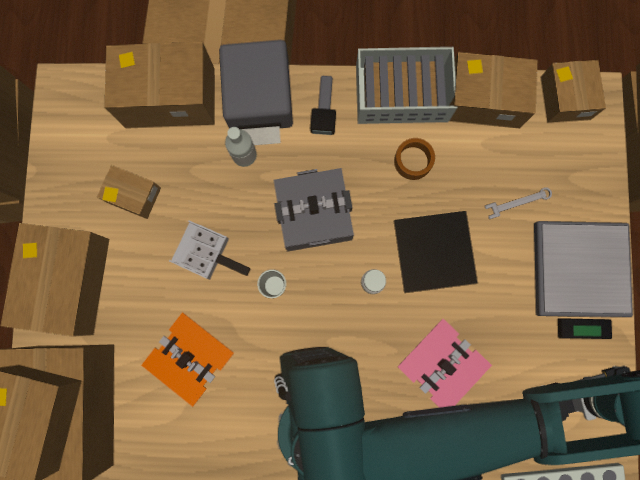

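View pics/wrist0.png

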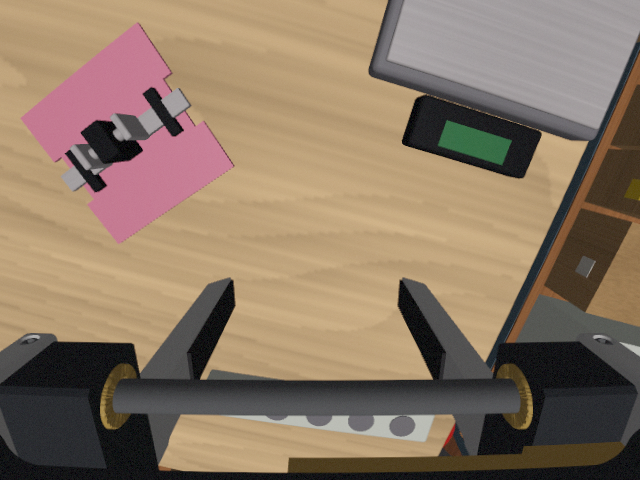

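```bash
cat > h.py <<'E'
import numpy as np, cv2, glob
def calib(s):
    K=np.array(s["intrinsics"]);k=s["k1"];T=np.array(s["world_from_camera"]);return K,k,T
def ray(c,uv):
    K,k,T=c
    p=cv2.undistortPointsIter(np.array([[uv]],float),K,np.array([k,0,0,0.]),None,None,(3,50,1e-10)).ravel()
    d=T[:3,:3]@np.array([p[0],p[1],1]); return T[:3,3],d/np.linalg.norm(d)
def onz(c,uv,z):
    o,d=ray(c,uv); return o+d*(z-o[2])/d[2]
def tri(obs):
    A=np.zeros((3,3));b=np.zeros(3);R=[]
    for c,uv in obs:
        o,d=ray(c,uv);P=np.eye(3)-np.outer(d,d);A+=P;b+=P@o;R.append((o,P))
    x=np.linalg.solve(A,b); return x,[float(np.linalg.norm(P@(x-o))) for o,P in R]
def proj(c,X):
    K,k,T=c
    X=np.atleast_2d(X); r=np.linalg.inv(T)
    return cv2.projectPoints(X.astype(float),cv2.Rodrigues(r[:3,:3])[0],r[:3,3],K,np.array([k,0,0,0.]))[0].reshape(-1,2)
def snap(robot,n,name):
    s=robot.snapshot(n); cv2.imwrite(f"pics/{name}.png",s["image"][:,:,::-1]); np.savez(f"pics/{name}.npz",intrinsics=s["intrinsics"],k1=s["k1"],world_from_camera=s["world_from_camera"]); return s
def load(name):
    f=np.load(f"pics/{name}.npz"); return f["intrinsics"],float(f["k1"]),f["world_from_camera"]
def crop(name,x0,y0,x1,y1,f,out):
    im=cv2.imread(f"pics/{name}.png")[y0:y1,x0:x1]; cv2.imwrite(f"pics/{out}.png",cv2.resize(im,None,fx=f,fy=f,interpolation=cv2.INTER_CUBIC))
E
python3 - <<'E'
from bench import robot
from h import *
snap(robot,"top","t1");snap(robot,"scene","s1")
crop("t1",260,155,390,255,6,"t1a"); crop("t1",160,215,290,305,6,"t1b"); crop("s1",240,210,350,300,7,"s1a"); crop("s1",350,255,430,335,7,"s1b")
crop("t1",385,200,485,300,6,"t1c")
E
```

```text
(no output)
```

View pics/t1a.png

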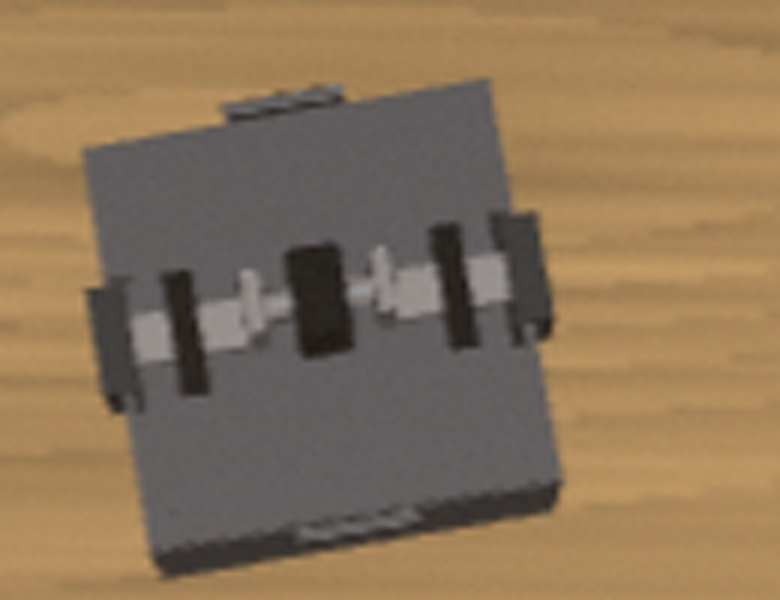

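View pics/t1b.png

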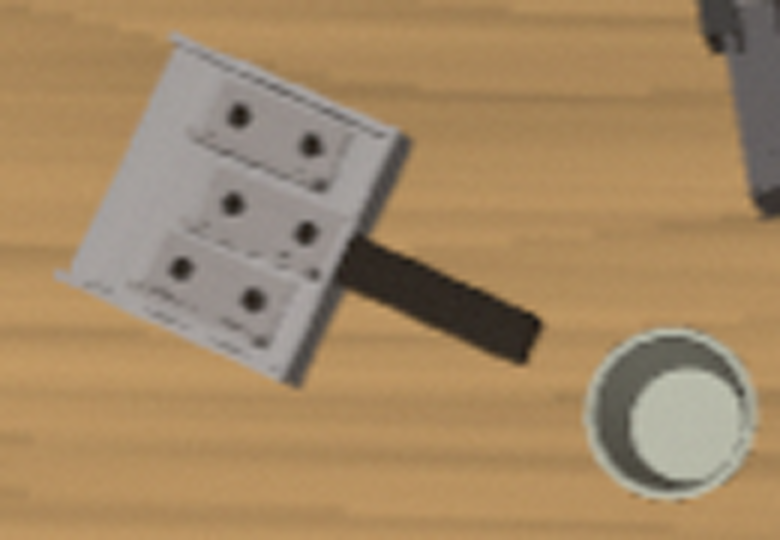

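View pics/s1a.png

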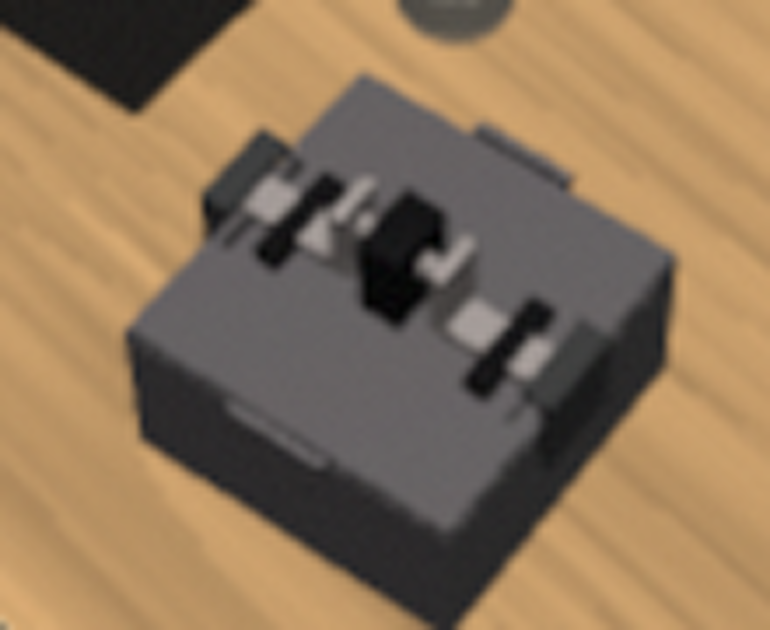

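View pics/s1b.png

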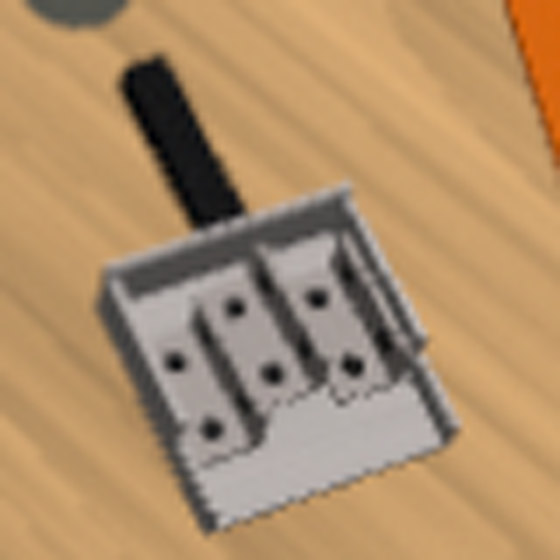

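View pics/t1c.png

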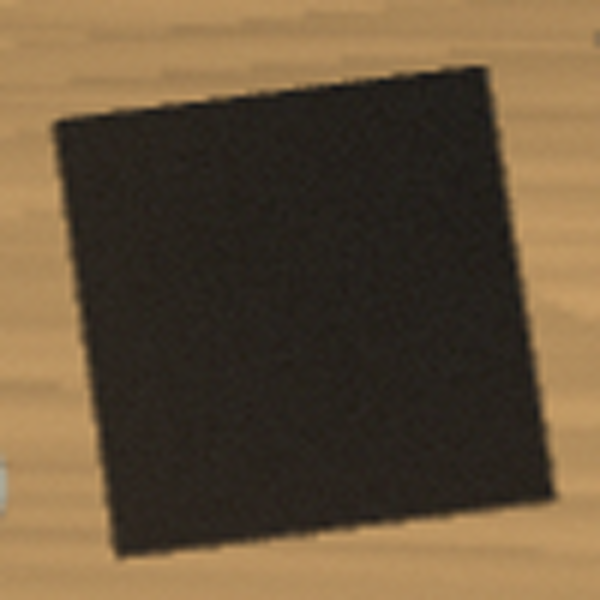

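```bash
python3 - <<'E'
from h import *
np.set_printoptions(precision=4,suppress=True)
t=load("t1");s=load("s1")
T=lambda p,o=(260,155),f=6:(p[0]/f+o[0]-.5+.5/f,p[1]/f+o[1]-.5+.5/f)
S=lambda p,o=(240,210),f=7:T(p,o,f)
tc=dict(TL=(85,150),TR=(490,80),BR=(560,483),BL=(160,548)); sc=dict(TL=(450,530),TR=(130,335),BR=(365,75),BL=(672,262))
for k in tc:
    x,r=tri([(t,T(tc[k])),(s,S(sc[k]))]); print(k,x,np.array(r),"t@.095",onz(t,T(tc[k]),.095),"s@.095",onz(s,S(sc[k]),.095))
for nm,f in(("top",lambda k:onz(t,T(tc[k]),.095)),("sc",lambda k:onz(s,S(sc[k]),.095))):
    P={k:f(k) for k in tc}; c=sum(P.values())/4
    v=P["TL"]-P["TR"]+P["BL"]-P["BR"]; print(nm,c,"yaw of +y axis minus90",np.degrees(np.arctan2(v[1],v[0]))-90, np.linalg.norm(v)/2)
# block top z=.143
b=[(288,248),(335,243),(352,350),(305,357)]
print("block top",onz(t,T(np.mean(b,0)),.143))
ba,bb=(250,285),(383,262)
# mat
m=[T(p,(385,200)) for p in [(55,122),(487,66),(553,496),(118,555)]]
P=np.array([onz(t,p,.003) for p in m]);print("mat",P.mean(0)); v=P[0]-P[1]+P[3]-P[2];print(np.degrees(np.arctan2(v[1],v[0]))-90,np.linalg.norm(v)/2)
# scoop
o=(160,215)
pts={"tailR":((543,320),(122,95)),"tailL":((525,363),(160,60)),"bw1":((410,135),(105,272)),"bw2":((300,385),(350,187))}
for k,(a,b) in pts.items():
    x,r=tri([(t,T(a,o)),(s,S(b,(350,255)))]);print(k,x,np.array(r),onz(t,T(a,o),.042),onz(s,S(b,(350,255)),.042))
print("nose0 t",onz(t,T((175,35),o),.022),onz(t,T((58,275),o),.022)," s z0",onz(s,S((212,530),(350,255)),0),onz(s,S((455,437),(350,255)),0))
print("handle front t",onz(t,T((360,235),o),.042),onz(t,T((340,285),o),.042))
E
```

```text
TL [0.616  0.124  0.0957] [0.0008 0.0008] t@.095 [0.6157 0.1247 0.095 ] s@.095 [0.6162 0.1231 0.095 ]
TR [ 0.6494 -0.0402  0.0897] [0. 0.] t@.095 [ 0.648  -0.0401  0.095 ] s@.095 [ 0.6512 -0.0374  0.095 ]
BR [ 0.4837 -0.0722  0.0907] [0.0014 0.0014] t@.095 [ 0.4822 -0.0709  0.095 ] s@.095 [ 0.4865 -0.0709  0.095 ]
BL [0.4535 0.09   0.0872] [0.0001 0.0001] t@.095 [0.4526 0.0894 0.095 ] s@.095 [0.4574 0.0933 0.095 ]
top [0.5496 0.0258 0.095 ] yaw of +y axis minus90 10.780524617724566 0.16549022193844323
sc [0.5528 0.027  0.095 ] yaw of +y axis minus90 11.160607993964177 0.1655059403279289
block top [0.5462 0.0262 0.143 ]
mat [ 0.4584 -0.2863  0.003 ]
8.696215180602792 0.18766664004666764
tailR [0.4037 0.1843 0.0202] [0. 0.] [0.4019 0.1816 0.042 ] [0.4151 0.1913 0.042 ]
tailL [0.3849 0.1888 0.0342] [0.0008 0.0008] [0.3839 0.1885 0.042 ] [0.3896 0.1907 0.042 ]
bw1 [0.4797 0.2421 0.0315] [0. 0.] [0.4783 0.2403 0.042 ] [0.4845 0.245  0.042 ]
bw2 [0.3723 0.2858 0.0306] [0.0019 0.0019] [0.3726 0.282  0.042 ] [0.3773 0.29   0.042 ]
nose0 t [0.5221 0.3463 0.022 ] [0.4182 0.3912 0.022 ]  s z0 [0.5213 0.3461 0.    ] [0.4144 0.3898 0.    ]
handle front t [0.4358 0.2595 0.042 ] [0.4147 0.267  0.042 ]
```

```bash
cat >> h.py <<'E'
from scipy.spatial.transform import Rotation as Ro
def toolR(rpy): return Ro.from_euler("xyz",rpy).as_matrix()
def st(robot):
    o=robot.get_obs(); R=toolR(o["ee_rot"]); p=o["tool_pos"]
    print("t%.2f"%o["time"],"p",p.round(4),"y-ang %.2f"%np.degrees(np.arctan2(R[1,1],R[0,1])),"xz",R[2,0].round(4),"F",o["wrist_force"].round(1),"M",o["wrist_torque"].round(2),"w %.4f"%o["width"],"q",o["joint_positions"].round(2)); return o,R,p
def togo(R,p,tgt): return (R.T@(np.array(tgt)-p)).round(4)
E
python3 - <<'E'
from bench import robot
from h import *
o,R,p=st(robot); print(R.round(3))
print(togo(R,p,(.55,.026,.25)))
T=robot.snapshot("wrist")["world_from_camera"]; print("cam in tool",(R.T@(T[:3,3]-p)).round(4),(R.T@T[:3,:3]).round(3))
E
```

```text
t0.25 p [ 0.1444 -0.5304  0.17  ] y-ang -74.77 xz -1.0 F [ 1.3  0.6 -0.1] M [ 0.06 -0.03  0.01] w 0.0939 q [-1.41  0.09  1.37 -0.    1.68 -0.1 ]
[[-0.     0.263 -0.965]
 [ 0.001 -0.965 -0.263]
 [-1.    -0.001 -0.   ]]
[-0.0795 -0.4304 -0.5375]
cam in tool [-0.2124  0.0005 -0.0852] [[ 0.    -0.286  0.958]
 [ 1.    -0.001 -0.   ]
 [ 0.001  0.958  0.286]]
```

Request:
{"name": "send_rows", "arguments": {
  "increments": [
    [0.5,-0.016,-0.023,-0.029,0.015],
    [0.5,-0.032,-0.046,-0.058,0.03],
    [0.5,-0.048,-0.07,-0.087,0.045],
    [0.5,-0.064,-0.093,-0.116,0.06],
    [0.5,-0.08,-0.116,-0.145,0.073]
  ]
}}

```text
time: 0.72
tool_pos: [0.2545, -0.3791, 0.2513]
ee_rot: [2.488, 1.571, -0.462]
wrist_force: [1.0, -0.0, -0.0]
width: 0.071
```

```bash
python3 - <<'E'
from bench import robot
from h import *
o,R,p=st(robot); 
print(togo(R,p,(.55,.026,.25)))
E
```

```text
t0.72 p [ 0.2545 -0.3791  0.2513] y-ang -79.04 xz -1.0 F [ 1. -0. -0.] M [ 0.02 -0.06 -0.04] w 0.0710 q [-1.1  -0.12  1.42  0.    1.85  0.28]
[ 0.0013 -0.3415 -0.3672]
```

Request:
{"name": "send_rows", "arguments": {
  "increments": [
    [0.5,0,-0.028,-0.03,0],
    [0.5,0,-0.056,-0.06,0],
    [0.5,0,-0.084,-0.09,0],
    [0.5,0,-0.112,-0.12,0],
    [0.5,0,-0.139,-0.149,0]
  ]
}}

```text
time: 1.13
tool_pos: [0.3743, -0.2138, 0.2509]
ee_rot: [2.337, 1.57, -0.612]
wrist_force: [0.4, -0.6, -0.9]
width: 0.0704
```

Request:
{"name": "send_rows", "arguments": {
  "increments": [
    [0.5,0,-0.028,-0.03,0],
    [0.5,0,-0.056,-0.06,0],
    [0.5,0,-0.084,-0.09,0],
    [0.5,0,-0.112,-0.12,0],
    [0.5,0,-0.139,-0.149,0]
  ]
}}

```text
time: 1.55
tool_pos: [0.494, -0.0486, 0.2507]
ee_rot: [2.552, 1.57, -0.396]
wrist_force: [0.8, -0.3, 0.9]
width: 0.0703
```

Request:
{"name": "send_rows", "arguments": {
  "increments": [
    [0.5,0,-0.028,-0.03,0],
    [0.5,0,-0.056,-0.06,0],
    [0.5,0,-0.062,-0.069,0]
  ]
}}

```text
time: 1.8
tool_pos: [0.5507, 0.0282, 0.2494]
ee_rot: [-1.485, 1.568, 1.856]
wrist_force: [-0.2, -0.6, 0.0]
width: 0.0703
```

```bash
python3 - <<'E'
from bench import robot
from h import *
o,R,p=st(robot); snap(robot,"wrist","w2")
print(togo(R,p,(.55,.026,.25)))
E
```

```text
t1.80 p [0.5507 0.0282 0.2494] y-ang -78.62 xz -1.0 F [-0.2 -0.6  0. ] M [-0.02  0.01 -0.  ] w 0.0703 q [-0.05  0.09  1.21  0.    1.84  1.32]
[-0.0006  0.002   0.0011]
```

View pics/w2.png

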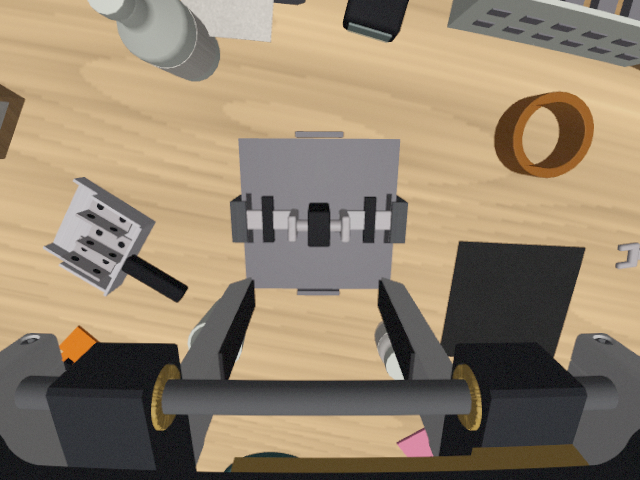

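```bash
python3 - <<'E'
from h import *
crop("w2",225,125,415,300,4,"w2a")
E
```

```text
(no output)
```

View pics/w2a.png

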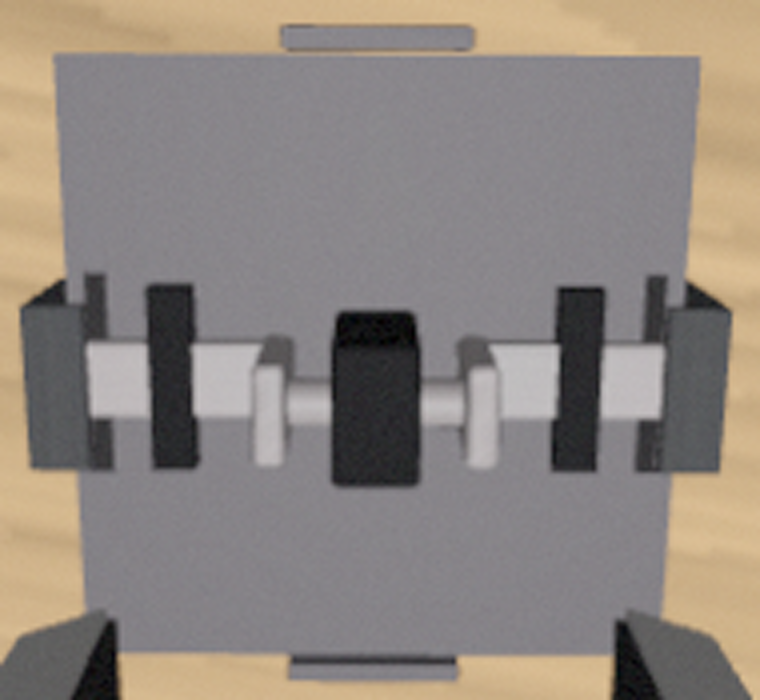

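```bash
python3 - <<'E'
from bench import robot
from h import *
o,R,p=st(robot)
w=load("w2");t=load("t1")
T=lambda q,oo=(225,125),f=4:(q[0]/f+oo[0]-.5+.5/f,q[1]/f+oo[1]-.5+.5/f)
for nm,q,z in [("btnL top",(267,415),.143),("btnR top",(482,415),.143),("blockT",(376,399),.143),("cor",(55,55),.095),("cor",(700,57),.095),("cor",(660,656),.095),("cor",(88,653),.095)]:
    print(nm,onz(w,T(q),z).round(4))
c=np.mean([onz(w,T(q),.095) for q in [(55,55),(700,57),(660,656),(88,653)]],0);print("centre",c)
v=onz(w,T((55,55)),.095)-onz(w,T((700,57)),.095);print(np.degrees(np.arctan2(v[1],v[0]))-90,np.linalg.norm(v))
v=onz(w,T((88,653)),.095)-onz(w,T((660,656)),.095);print(np.degrees(np.arctan2(v[1],v[0]))-90)
# height check: block top centre top view
print(tri([(w,T((376,399))),(t,(260+320/6-.4,155+300/6-.4))]))
for k in((55,55),(85,150)),((700,57),(490,80)):print(tri([(w,T(k[0])),(t,T(k[1],(260,155),6))]))
print(togo(R,p,(.548,.0265,.16)))
E
```

```text
t1.85 p [0.5508 0.0273 0.2491] y-ang -78.63 xz -1.0 F [ 0.   0.5 -0.1] M [0.   0.   0.07] w 0.0704 q [-0.05  0.09  1.21  0.    1.84  1.32]
btnL top [0.5496 0.0521 0.143 ]
btnR top [0.5597 0.0015 0.143 ]
blockT [0.5586 0.0272 0.143 ]
cor [0.6203 0.1239 0.095 ]
cor [ 0.6525 -0.0392  0.095 ]
cor [ 0.4879 -0.0719  0.095 ]
cor [0.4559 0.092  0.095 ]
centre [0.55416559 0.02617766 0.095     ]
11.167758727313966 0.1662803541850081
11.059185717834438
(array([0.5515775 , 0.02624729, 0.11406999]), [0.0005896539780225466, 0.0005896539780225286])
(array([0.61948531, 0.12666566, 0.07976917]), [0.0005989284647224691, 0.000598928464722312])
(array([ 0.6522967 , -0.04129843,  0.08176122]), [0.001255679709070898, 0.001255679709070904])
[0.0891 0.0004 0.0028]
```

```bash
python3 - <<'E'
from bench import robot
from h import *
o,R,p=st(robot)
print(togo(R,p,(.552,.0264,.109)))
E
```

```text
t1.85 p [0.5508 0.0273 0.2491] y-ang -78.63 xz -1.0 F [ 0.   0.5 -0.1] M [0.   0.   0.07] w 0.0704 q [-0.05  0.09  1.21  0.    1.84  1.32]
[ 0.1401  0.0013 -0.0012]
```

Request:
{"name": "send_rows", "arguments": {
  "increments": [
    [0.5,0.035,0.001,-0.001,0.005],
    [0.5,0.065,0.001,-0.001,0.005],
    [0.5,0.085,0.001,-0.001,0.005]
  ]
}}

```text
time: 2.1
tool_pos: [0.5485, 0.0215, 0.1627]
ee_rot: [0.031, 1.567, -2.924]
wrist_force: [0.1, 0.3, -0.8]
width: 0.0703
```

```bash
python3 - <<'E'
from bench import robot
from h import *
o,R,p=st(robot)
print(togo(R,p,(.552,.0264,.109)))
snap(robot,"wrist","w3"); crop("w3",160,100,480,340,2.5,"w3a")
E
```

```text
t2.10 p [0.5485 0.0215 0.1627] y-ang -79.28 xz -1.0 F [ 0.1  0.3 -0.8] M [0.01 0.03 0.  ] w 0.0703 q [-0.06  0.09  1.38 -0.    1.67  1.32]
[ 0.0537 -0.0042 -0.0045]
```

View pics/w3a.png

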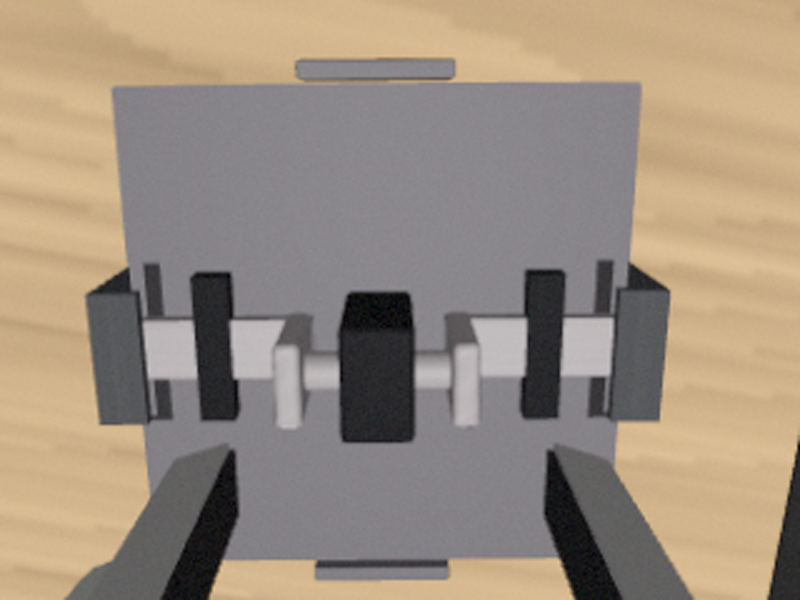

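```bash
python3 - <<'E'
from bench import robot
from h import *
o,R,p=st(robot)
print(togo(R,p,(.552,.0264,.109)))
w=load("w3")
T=lambda q,oo=(160,100),f=2.5:(q[0]/f+oo[0]-.5+.5/f,q[1]/f+oo[1]-.5+.5/f)
C=[(113,87),(640,83),(615,557),(153,560)]
print(np.mean([onz(w,T(q),.095) for q in C],0), onz(w,T((376,385)),.143), onz(w,T((288,386)),.143), onz(w,T((466,384)),.143))
E
```

```text
t2.15 p [0.5461 0.0214 0.1584] y-ang -79.31 xz -0.9999 F [-1.6  0.3 -3.1] M [-0.05  0.05 -0.02] w 0.0706 q [-0.06  0.09  1.39 -0.    1.67  1.32]
[ 0.0493 -0.0037 -0.0073]
[0.55428586 0.02586225 0.095     ] [0.55474381 0.02660917 0.143     ] [0.54978378 0.05129629 0.143     ] [0.55979543 0.00138788 0.143     ]
```

Request:
{"name": "send_rows", "arguments": {
  "increments": [
    [0.5,0.0,-0.004,-0.007,0],
    [0.5,0.02,-0.004,-0.008,0],
    [0.5,0.02,-0.004,-0.008,0]
  ]
}}

```text
time: 2.4
tool_pos: [0.557, 0.0275, 0.1448]
ee_rot: [-0.089, 1.569, -3.043]
wrist_force: [-0.7, 0.1, -0.2]
width: 0.0703
```

```bash
python3 - <<'E'
from bench import robot
from h import *
o,R,p=st(robot)
print(togo(R,p,(.5535,.0263,.109)))
E
```

```text
t2.40 p [0.557  0.0275 0.1448] y-ang -79.28 xz -1.0 F [-0.7  0.1 -0.2] M [ 0.03  0.02 -0.  ] w 0.0703 q [-0.05  0.11  1.39 -0.    1.64  1.33]
[0.0359 0.0005 0.0036]
```

Request:
{"name": "send_rows", "arguments": {
  "increments": [
    [0.5,0.006,0.001,0.003,0],
    [0.5,0.018,0.001,0.003,0],
    [0.5,0.028,0.001,0.003,0],
    [0.5,0.034,0.001,0.003,0],
    [0.5,0.034,0.001,0.003,0]
  ]
}}

```text
time: 2.82
tool_pos: [0.5532, 0.0264, 0.1095]
ee_rot: [-0.212, 1.567, 3.118]
wrist_force: [-1.2, 0.4, -0.0]
width: 0.0702
```

```bash
python3 - <<'E'
from bench import robot
from h import *
o,R,p=st(robot)
print(togo(R,p,(.5535,.0263,.109)))
snap(robot,"wrist","w4"); crop("w4",160,200,480,440,2.5,"w4a")
E
```

```text
t2.82 p [0.5532 0.0264 0.1095] y-ang -79.25 xz -1.0 F [-1.2  0.4 -0. ] M [-0.02  0.01  0.01] w 0.0702 q [-0.05  0.12  1.46 -0.    1.57  1.33]
[ 0.0005  0.0001 -0.0003]
```

View pics/w4a.png

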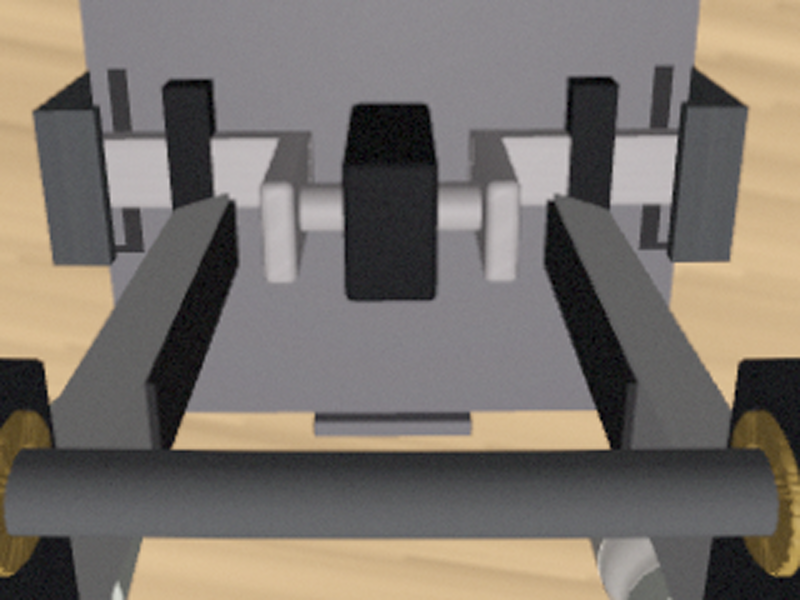

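```bash
python3 - <<'E'
from bench import robot
from h import *
o,R,p=st(robot)
w=load("w4")
for nm,l in [("tcp",(0,0,0)),("fing+y",(0,.035,-.008)),("fing-y",(0,-.035,-.008)),("f far",(0,.035,.008)),("grasp far",(-.019,.035,-.008))]:
    q=proj(w,p+R@np.array(l))[0]; print(nm,((q-[160,200])*2.5).round())
u=np.radians(11.1);ex=np.array([np.cos(u),np.sin(u),0]);ey=np.array([-ex[1],ex[0],0]);
for c in [(.5535,.0263,.09),(.545,.0263,.09)]:
  for nm,l in [("bt+",(.013,.03,.053)),("bt-",(-.013,.03,.053)),("b low+",(.013,.03,.013))]:
    X=np.array(c)+l[0]*ex+l[1]*ey+np.array([0,0,l[2]]); print(c,nm,((proj(w,X)[0]-[160,200])*2.5).round())
E
```

```text
t2.87 p [0.5537 0.0264 0.1104] y-ang -79.24 xz -1.0 F [-1.1 -0.1  0. ] M [-0.03  0.   -0.01] w 0.0706 q [-0.05  0.12  1.46 -0.    1.57  1.33]
tcp [389. 183.]
fing+y [522. 154.]
fing-y [256. 154.]
f far [520. 210.]
grasp far [534. 181.]
(0.5535, 0.0263, 0.09) bt+ [255. 185.]
(0.5535, 0.0263, 0.09) bt- [261. 289.]
(0.5535, 0.0263, 0.09) b low+ [278. 129.]
(0.545, 0.0263, 0.09) bt+ [250. 219.]
(0.545, 0.0263, 0.09) bt- [256. 320.]
(0.545, 0.0263, 0.09) b low+ [273. 158.]
```

```bash
python3 - <<'E'
from bench import robot
from h import *
from scipy.optimize import least_squares
o,R,p=st(robot)
w=load("w4")
un=lambda q:np.array(q)/2.5+[160,200]
# unknown: tool x,z of corner, with y half known
for q1,q2 in [((236,198),(238,268)),((547,198),(546,268))]:
    for (q,) in ((q1,),(q2,)):
        o_,d=ray(w,un(q)); ol=R.T@(o_-p); dl=R.T@d
        for hy in (.0353,.041):
            s=np.sign(q[0]-391)*-1
            y=-hy if q[0]<391 else hy
            k=(y-ol[1])/dl[1]; print(q,hy,(ol+k*dl).round(4))
E
```

```text
t2.87 p [0.5537 0.0264 0.1104] y-ang -79.24 xz -1.0 F [-1.1 -0.1  0. ] M [-0.03  0.   -0.01] w 0.0706 q [-0.05  0.12  1.46 -0.    1.57  1.33]
(236, 198) 0.0353 [-0.0285 -0.0353 -0.0077]
(236, 198) 0.041 [ 0.0006 -0.041   0.0046]
(238, 268) 0.0353 [-0.0311 -0.0353  0.0089]
(238, 268) 0.041 [-0.0024 -0.041   0.0239]
(547, 198) 0.0353 [-0.0346  0.0353 -0.0102]
(547, 198) 0.041 [-0.0058  0.041   0.002 ]
(546, 268) 0.0353 [-0.0382  0.0353  0.0053]
(546, 268) 0.041 [-0.0098  0.041   0.02  ]
```

```bash
python3 - <<'E'
from h import *
crop("wrist0",180,250,460,420,2.8,"w0a")
E
```

```text
(no output)
```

View pics/w0a.png

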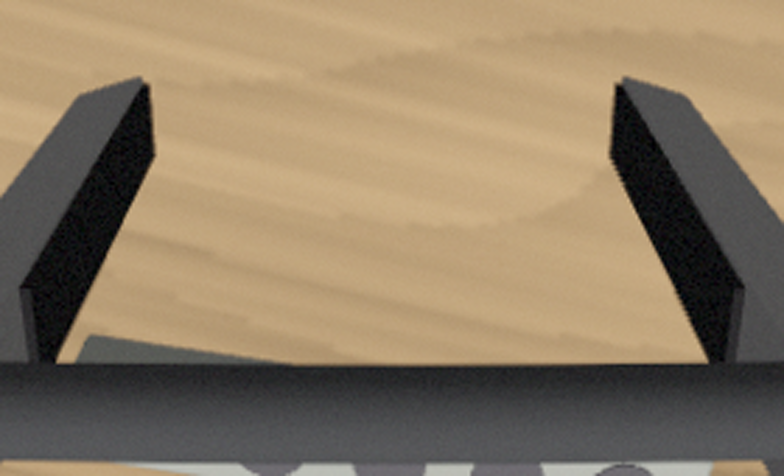

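```bash
python3 - <<'E'
from h import *
K=np.array([[342.5335,0,316.027],[0,342.5335,241.8926],[0,0,1]])
Rc=None
w=load("w2"); 
# camera in tool via t0
T0=np.array([[0.26170834,-0.92465226,-0.27663504,0.22682792],[-0.9651449,-0.25132553,-0.07301227,-0.50866769],[-0.00201449,0.28610082,-0.9581974,0.38190767],[0,0,0,1]])
p=np.array([0.14436694,-0.53006005,0.16941847]);R=toolR([-1.66319136,1.56860932,1.74421575])
c=(K,-0.0441755,T0)
for q in [(147,80),(153,157),(617,82),(610,157),(23,287),(743,287)]:
    uv=np.array(q)/2.8+[180,250]; o_,d=ray(c,uv); ol=R.T@(o_-p);dl=R.T@d
    y=-.047 if q[0]<380 else .047
    print(q,(ol+dl*(y-ol[1])/dl[1]).round(4))
E
```

```text
(147, 80) [-0.0323 -0.047  -0.0097]
(153, 157) [-0.0324 -0.047   0.0076]
(617, 82) [-0.038   0.047  -0.0115]
(610, 157) [-0.0372  0.047   0.0053]
(23, 287) [-0.1036 -0.047  -0.0098]
(743, 287) [-0.1072  0.047  -0.0122]
```

```bash
python3 - <<'E'
from bench import robot
from h import *
snap(robot,"scene","s5"); crop("s5",240,170,360,260,6.5,"s5a")
snap(robot,"top","t5"); 
o,R,p=st(robot); print((proj(load("s5"),p)[0]-[240,170])*6.5, [(proj(load("s5"),p+R@np.array([-.033,y,0]))[0]-[240,170])*6.5 for y in(-.035,.035)],[(proj(load("s5"),p+R@np.array([0,y,0]))[0]-[240,170])*6.5 for y in(-.035,.035)])
E
```

```text
t2.97 p [0.5547 0.0264 0.1118] y-ang -79.24 xz -1.0 F [-0.2 -0.   1.2] M [-0.03 -0.   -0.03] w 0.0704 q [-0.05  0.12  1.45 -0.    1.57  1.33]
[368.42283688 512.66507898] [array([431.26112168, 511.13778731]), array([305.06186559, 434.03909447])] [array([430.78777305, 551.09542099]), array([307.11662575, 474.87105077])]
```

View pics/s5a.png

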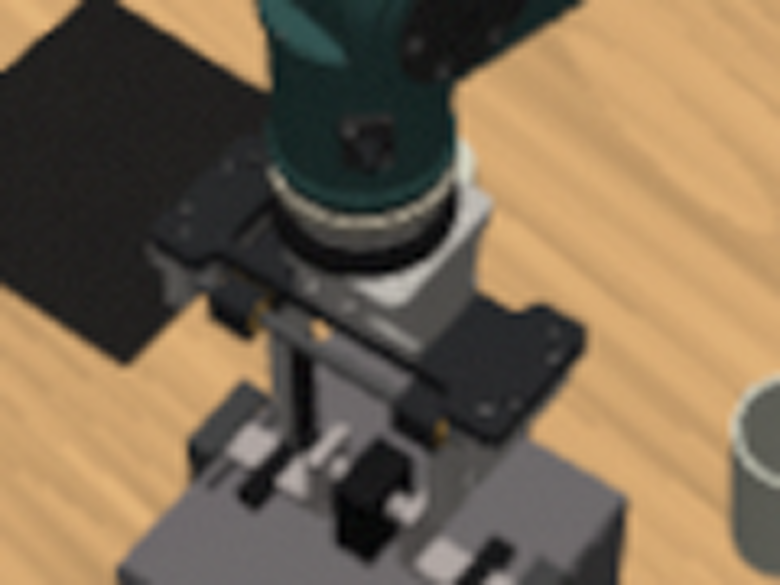

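Request:
{"name": "send_rows", "arguments": {
  "increments": [
    [0.5,0.003,0,0,0],
    [0.5,0.006,0,0,0],
    [0.5,0.006,0,0,0]
  ]
}}

```text
time: 3.22
tool_pos: [0.5542, 0.0264, 0.1051]
ee_rot: [-0.065, 1.57, -3.019]
wrist_force: [-0.5, 0.6, -1.1]
width: 0.0705
```

```bash
python3 - <<'E'
from bench import robot
from h import *
o,R,p=st(robot)
snap(robot,"wrist","w5"); crop("w5",200,260,440,440,3.3,"w5a")
E
```

```text
t3.22 p [0.5542 0.0264 0.1051] y-ang -79.24 xz -1.0 F [-0.5  0.6 -1.1] M [-0.    0.01 -0.03] w 0.0705 q [-0.05  0.12  1.46 -0.    1.56  1.33]
```

View pics/w5a.png

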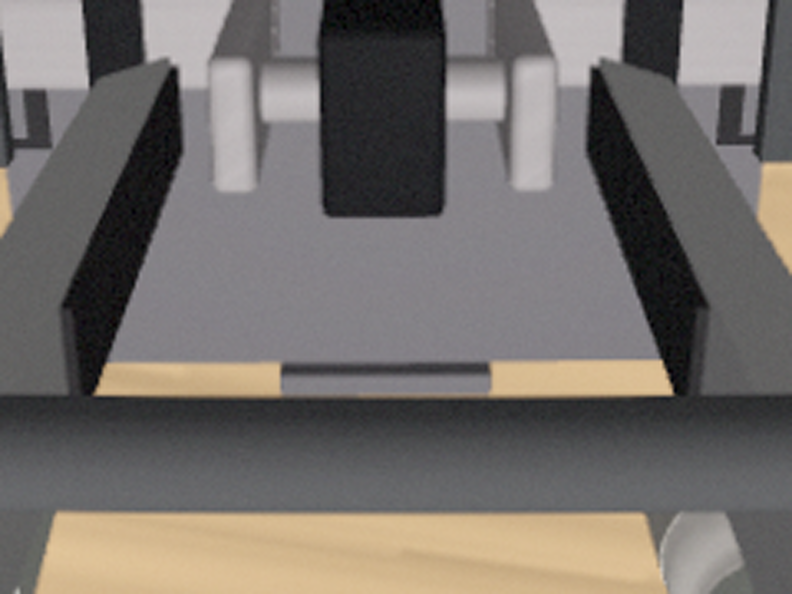

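Request:
{"name": "send_rows", "arguments": {
  "increments": [
    [0.5,0.003,0,0,0],
    [0.5,0.006,0,0,0],
    [0.5,0.009,0,0,0],
    [0.5,0.01,0,0,0]
  ]
}}

```text
time: 3.6
tool_pos: [0.5541, 0.0264, 0.0948]
ee_rot: [-0.171, 1.57, -3.124]
wrist_force: [0.6, -0.1, -0.1]
width: 0.0704
```

```bash
python3 - <<'E'
from bench import robot
from h import *
o,R,p=st(robot)
snap(robot,"wrist","w6"); crop("w6",200,260,440,440,3.3,"w6a")
E
```

```text
t3.60 p [0.5541 0.0264 0.0948] y-ang -79.24 xz -1.0 F [ 0.6 -0.1 -0.1] M [-0.06  0.01  0.02] w 0.0704 q [-0.05  0.13  1.48 -0.    1.54  1.33]
```

View pics/w6a.png

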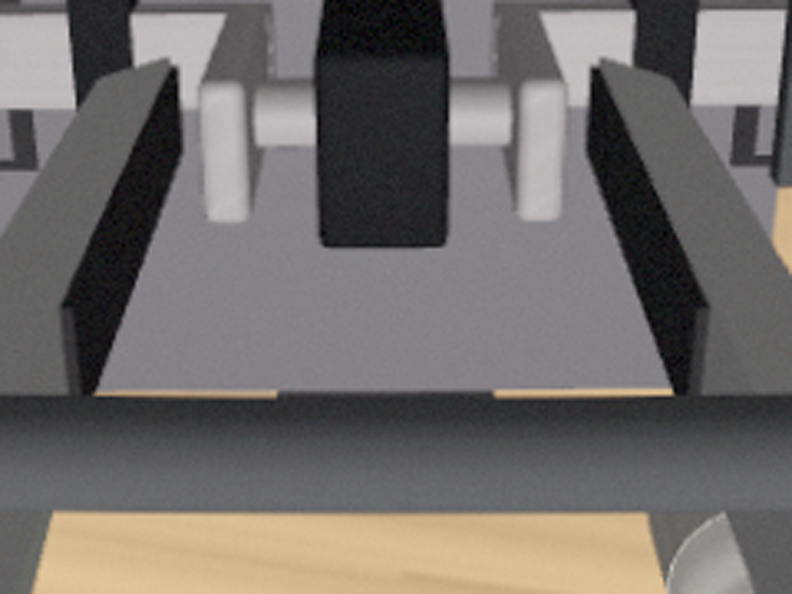

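Request:
{"name": "send_rows", "arguments": {
  "increments": [
    [0.5,0.003,0,0,0],
    [0.5,0.006,0,0,0],
    [0.5,0.009,0,0,0],
    [0.5,0.012,0,0,0],
    [0.5,0.012,0,0,0]
  ]
}}

```text
time: 4.07
tool_pos: [0.5539, 0.0264, 0.0825]
ee_rot: [-0.149, 1.569, -3.103]
wrist_force: [0.1, 0.5, 0.2]
width: 0.0704
```

```bash
python3 - <<'E'
from bench import robot
from h import *
o,R,p=st(robot)
snap(robot,"wrist","w7"); crop("w7",180,260,460,440,2.8,"w7a")
E
```

```text
t4.07 p [0.5539 0.0264 0.0825] y-ang -79.24 xz -1.0 F [0.1 0.5 0.2] M [ 0.02 -0.01  0.05] w 0.0704 q [-0.05  0.13  1.5  -0.    1.51  1.33]
```

View pics/w7a.png

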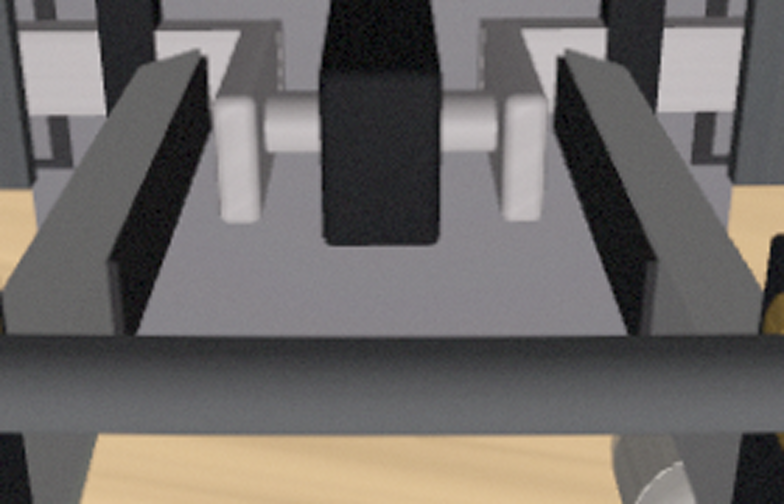

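Request:
{"name": "send_rows", "arguments": {
  "increments": [
    [0.42,0.003,0,0.002,0],
    [0.42,0.006,0,0.002,0],
    [0.42,0.009,0,0.002,0],
    [0.42,0.011,0,0.002,0],
    [0.42,0.011,0,0.002,0]
  ]
}}

```text
time: 4.53
tool_pos: [0.552, 0.0261, 0.0718]
ee_rot: [-0.209, 1.57, 3.121]
wrist_force: [0.3, -0.0, 0.2]
width: 0.0666
```

Request:
{"name": "send_rows", "arguments": {
  "increments": [
    [0.2,0,0,0,0],
    [0.1,0,0,0,0],
    [0,0,0,0,0],
    [-0.2,0,0,0,0],
    [-0.4,0,0,0,0]
  ]
}}

```text
time: 4.95
tool_pos: [0.5527, 0.026, 0.0728]
ee_rot: [2.642, 1.57, -0.312]
wrist_force: [0.4, -0.9, -2.2]
width: 0.039
```

```bash
python3 - <<'E'
from bench import robot
from h import *
o,R,p=st(robot)
snap(robot,"wrist","w8"); crop("w8",180,260,460,440,2.8,"w8a")
E
```

```text
t4.95 p [0.5527 0.026  0.0728] y-ang -79.24 xz -1.0 F [ 0.4 -0.9 -2.2] M [ 0.04 -0.06 -0.04] w 0.0390 q [-0.06  0.13  1.52 -0.    1.49  1.33]
```

View pics/w8a.png

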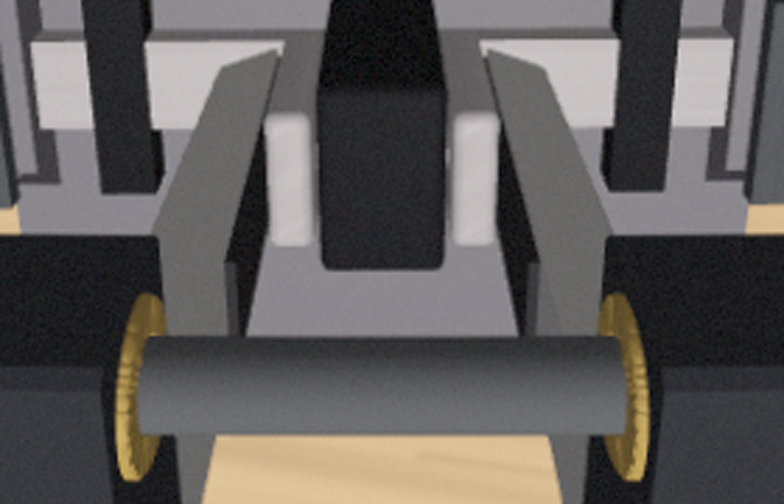

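Request:
{"name": "send_rows", "arguments": {
  "increments": [
    [-1,0,0,0,0],
    [-1,-0.004,0,0,0],
    [-1,-0.009,0,0,0],
    [-1,-0.014,0,0,0],
    [-1,-0.02,0,0,0]
  ]
}}

```text
time: 5.42
tool_pos: [0.5523, 0.026, 0.0927]
ee_rot: [-0.109, 1.57, -3.063]
wrist_force: [1.3, 0.2, -3.1]
width: 0.0389
```

```bash
python3 - <<'E'
from bench import robot
from h import *
o,R,p=st(robot)
snap(robot,"wrist","w9"); 
E
```

```text
t5.42 p [0.5523 0.026  0.0927] y-ang -79.24 xz -1.0 F [ 1.3  0.2 -3.1] M [ 0.01 -0.01 -0.02] w 0.0389 q [-0.06  0.12  1.49 -0.    1.53  1.33]
```

View pics/w9.png

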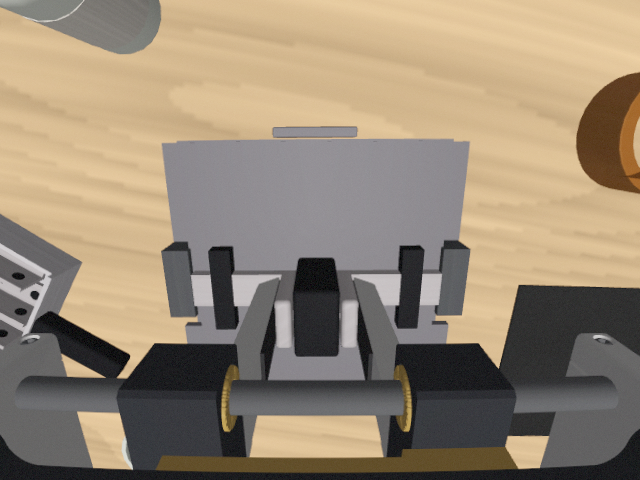

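Request:
{"name": "send_rows", "arguments": {
  "increments": [
    [-1,-0.02,0,0,0],
    [-1,-0.05,0,0,0],
    [-1,-0.08,0.01,0.005,0.01],
    [-1,-0.1,0.035,0.02,0.02],
    [-1,-0.11,0.065,0.035,0.042]
  ]
}}

```text
time: 5.88
tool_pos: [0.5318, -0.0439, 0.2071]
ee_rot: [2.878, 1.564, -0.114]
wrist_force: [-0.2, -1.1, -0.9]
width: 0.0388
```

```bash
python3 - <<'E'
from bench import robot
from h import *
o,R,p=st(robot)
print(togo(R,p,(.4584,-.2863,.15)))
E
```

```text
t5.88 p [ 0.5318 -0.0439  0.2071] y-ang -81.48 xz -1.0 F [-0.2 -1.1 -0.9] M [-0.01 -0.1   0.01] w 0.0388 q [-0.19  0.04  1.35  0.    1.75  1.23]
[0.0568 0.2287 0.1089]
```

Request:
{"name": "send_rows", "arguments": {
  "increments": [
    [-1,0,0.03,0.014,0],
    [-1,0,0.06,0.028,0],
    [-1,0,0.09,0.043,0],
    [-1,0,0.12,0.057,0],
    [-1,0,0.15,0.071,0]
  ]
}}

```text
time: 6.3
tool_pos: [0.4812, -0.2045, 0.2031]
ee_rot: [2.478, 1.57, -0.518]
wrist_force: [0.4, -0.5, -1.9]
width: 0.0384
```

Request:
{"name": "send_rows", "arguments": {
  "increments": [
    [-1,0.01,0.025,0.013,0],
    [-1,0.03,0.05,0.026,0],
    [-1,0.05,0.066,0.034,0],
    [-1,0.07,0.075,0.037,0],
    [-1,0.08,0.075,0.037,0]
  ]
}}

```text
time: 6.72
tool_pos: [0.4542, -0.284, 0.1198]
ee_rot: [-0.556, 1.567, 2.728]
wrist_force: [0.0, 0.7, -2.9]
width: 0.0391
```

```bash
python3 - <<'E'
from bench import robot
from h import *
o,R,p=st(robot)
print(togo(R,p,(.4584,-.2863,.0)))
snap(robot,"wrist","w10"); snap(robot,"top","t10"); crop("t10",340,160,500,300,5,"t10a")
E
```

```text
t6.72 p [ 0.4542 -0.284   0.1198] y-ang -81.84 xz -1.0 F [ 0.   0.7 -2.9] M [0.07 0.01 0.  ] w 0.0391 q [-0.66  0.07  1.49 -0.    1.59  0.76]
[ 0.1198  0.0031 -0.0043]
```

View pics/w10.png

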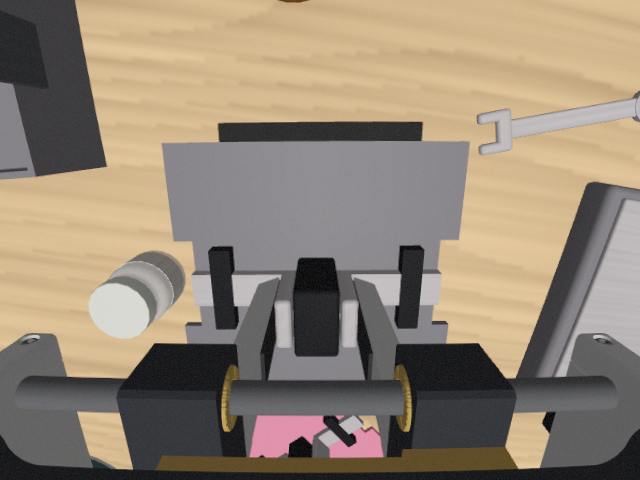

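View pics/t10a.png

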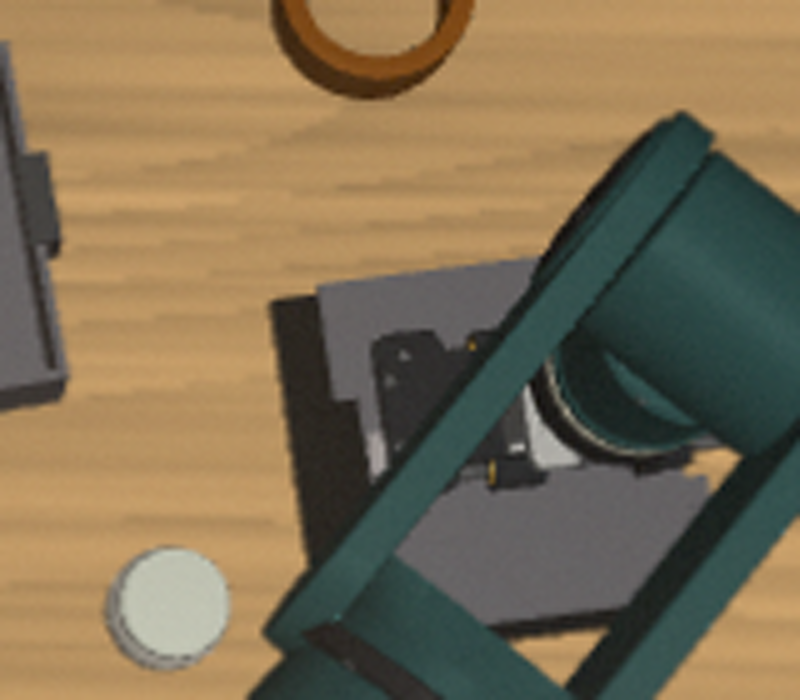

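Request:
{"name": "send_rows", "arguments": {
  "increments": [
    [-1,0.03,0.002,-0.003,0],
    [-1,0.06,0.002,-0.003,0],
    [-1,0.085,0.002,-0.003,0],
    [-1,0.1,0.002,-0.003,0],
    [-1,0.11,0.002,-0.003,0]
  ]
}}

```text
time: 7.23
tool_pos: [0.4597, -0.2828, 0.0119]
ee_rot: [-1.139, 1.57, 2.15]
wrist_force: [-0.7, 0.0, -2.2]
width: 0.039
```

Request:
{"name": "send_rows", "arguments": {
  "increments": [
    [-1,0.004,0,0,0],
    [-1,0.008,0,0,0],
    [-1,0.012,0,0,0],
    [-1,0.015,0,0,0],
    [-1,0.017,0,0,0]
  ]
}}

```text
time: 7.65
tool_pos: [0.46, -0.2846, -0.0036]
ee_rot: [2.314, 1.569, -0.682]
wrist_force: [0.8, -0.2, -2.7]
width: 0.0389
```

```bash
python3 - <<'E'
from bench import robot
from h import *
o,R,p=st(robot)
print(togo(R,p,(.4584,-.2863,-.014)))
snap(robot,"wrist","w11")
E
```

```text
t7.65 p [ 0.46   -0.2846 -0.0036] y-ang -81.64 xz -1.0 F [ 0.8 -0.2 -2.7] M [ 0.02 -0.01  0.04] w 0.0389 q [-0.66  0.17  1.64 -0.    1.34  0.77]
[0.0104 0.0014 0.0019]
```

View pics/w11.png

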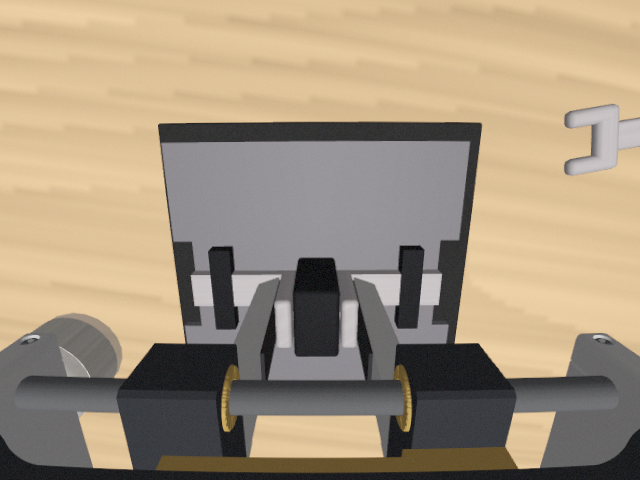

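Request:
{"name": "send_rows", "arguments": {
  "increments": [
    [-1,0.002,0.002,0,0],
    [-1,0.005,0.003,0,0],
    [-1,0.008,0.003,0,0],
    [-1,0.01,0.003,0,0],
    [-1,0.01,0.003,0,0]
  ]
}}

```text
time: 8.12
tool_pos: [0.4599, -0.2874, -0.0142]
ee_rot: [1.844, 1.571, -1.152]
wrist_force: [-1.3, 0.1, 0.7]
width: 0.039
```

Request:
{"name": "send_rows", "arguments": {
  "increments": [
    [-1,0.001,0,0,0],
    [-1,0.001,0,0,0]
  ]
}}

```text
time: 8.28
tool_pos: [0.4599, -0.2874, -0.0143]
ee_rot: [1.939, 1.57, -1.056]
wrist_force: [-2.2, 1.4, 4.3]
width: 0.0395
```

Request:
{"name": "send_rows", "arguments": {
  "increments": [
    [-0.1,0,0,0,0],
    [0.1,0,0,0,0],
    [0.3,0,0,0,0],
    [0.45,0,0,0,0],
    [0.45,0,0,0,0]
  ]
}}

```text
time: 8.7
tool_pos: [0.4603, -0.2873, -0.0153]
ee_rot: [2.65, 1.569, -0.346]
wrist_force: [-0.5, -0.2, -0.7]
width: 0.0655
```

Request:
{"name": "send_rows", "arguments": {
  "increments": [
    [0.45,-0.005,0,0,0],
    [0.45,-0.02,0,0,0],
    [0.45,-0.045,0,0,0],
    [0.45,-0.08,0,0,0],
    [0.45,-0.12,0,0,0]
  ]
}}

```text
time: 9.12
tool_pos: [0.4585, -0.2859, 0.1034]
ee_rot: [-0.872, 1.566, 2.416]
wrist_force: [0.9, -0.3, 0.1]
width: 0.0681
```

```bash
python3 - <<'E'
from bench import robot
from h import *
o,R,p=st(robot)
snap(robot,"wrist","w12")
E
```

```text
t9.12 p [ 0.4585 -0.2859  0.1034] y-ang -81.64 xz -1.0 F [ 0.9 -0.3  0.1] M [-0.04 -0.   -0.  ] w 0.0681 q [-0.66  0.09  1.5   0.    1.56  0.76]
```

View pics/w12.png

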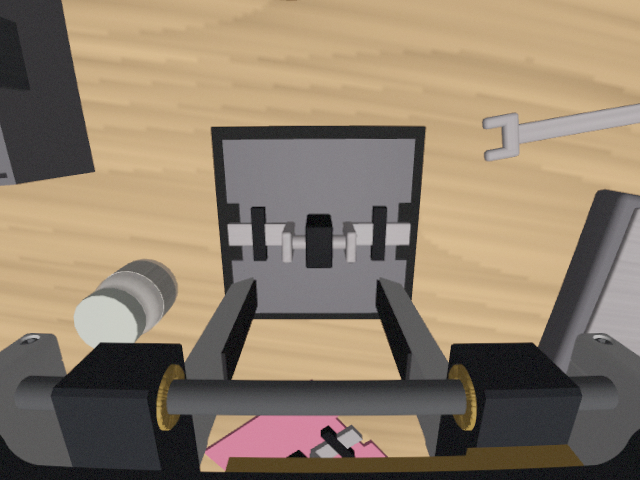

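Request:
{"name": "send_rows", "arguments": {
  "increments": [
    [0.45,-0.02,-0.03,-0.002,-0.1],
    [0.45,-0.04,-0.064,-0.004,-0.2],
    [0.45,-0.06,-0.098,-0.007,-0.3],
    [0.45,-0.08,-0.132,-0.01,-0.4],
    [0.45,-0.1,-0.165,-0.012,-0.5]
  ]
}}

```text
time: 9.58
tool_pos: [0.4476, -0.1205, 0.2053]
ee_rot: [2.762, 1.57, 0.271]
wrist_force: [1.2, 0.2, -0.6]
width: 0.0679
```

```bash
python3 - <<'E'
from bench import robot
from h import *
o,R,p=st(robot)
print(togo(R,p,(.4184,.2459,.2)))
E
```

```text
t9.58 p [ 0.4476 -0.1205  0.2053] y-ang -52.73 xz -1.0 F [ 1.2  0.2 -0.6] M [-0.06 -0.04  0.02] w 0.0679 q [-0.39 -0.11  1.5   0.    1.75  0.53]
[ 0.0054 -0.3093 -0.1987]
```

Request:
{"name": "send_rows", "arguments": {
  "increments": [
    [0,0,-0.032,-0.02,-0.1],
    [0,0,-0.064,-0.041,-0.2],
    [0,0,-0.096,-0.062,-0.3],
    [0,0,-0.128,-0.083,-0.4],
    [0,0,-0.16,-0.103,-0.5]
  ]
}}

```text
time: 10.0
tool_pos: [0.4335, 0.0696, 0.2046]
ee_rot: [2.243, 1.569, 0.252]
wrist_force: [0.2, 0.4, -0.2]
width: 0.0469
```

```bash
python3 - <<'E'
from bench import robot
from h import *
o,R,p=st(robot)
print(togo(R,p,(.4184,.2459,.2)))
E
```

```text
t10.00 p [0.4335 0.0696 0.2046] y-ang -24.07 xz -1.0 F [ 0.2  0.4 -0.2] M [ 0.01 -0.04  0.03] w 0.0469 q [ 0.03 -0.17  1.55  0.    1.76  0.45]
[ 0.0046 -0.0857 -0.1548]
```

Request:
{"name": "send_rows", "arguments": {
  "increments": [
    [0,0,-0.018,-0.033,-0.02],
    [0,0,-0.036,-0.066,-0.02],
    [0,0,-0.054,-0.099,-0.02],
    [0,0,-0.072,-0.13,-0.02],
    [0,0,-0.082,-0.148,-0.02]
  ]
}}

```text
time: 10.42
tool_pos: [0.4191, 0.2399, 0.2042]
ee_rot: [-2.674, 1.569, 1.637]
wrist_force: [-0.6, -0.2, 0.1]
width: 0.0472
```

Request:
{"name": "send_rows", "arguments": {
  "increments": [
    [0,0,-0.001,-0.002,0]
  ]
}}

```text
time: 10.5
tool_pos: [0.419, 0.2421, 0.2039]
ee_rot: [-2.272, 1.569, 2.041]
wrist_force: [0.3, -0.9, 0.6]
width: 0.0468
```

```bash
python3 - <<'E'
from bench import robot
from h import *
o,R,p=st(robot)
print(togo(R,p,(.4184,.2459,.2)))
snap(robot,"wrist","w13")
E
```

```text
t10.50 p [0.419  0.2421 0.2039] y-ang -22.89 xz -1.0 F [ 0.3 -0.9  0.6] M [-0.03 -0.06  0.03] w 0.0468 q [ 0.41 -0.07  1.46  0.    1.75  0.81]
[ 0.0039 -0.002  -0.0033]
```

View pics/w13.png

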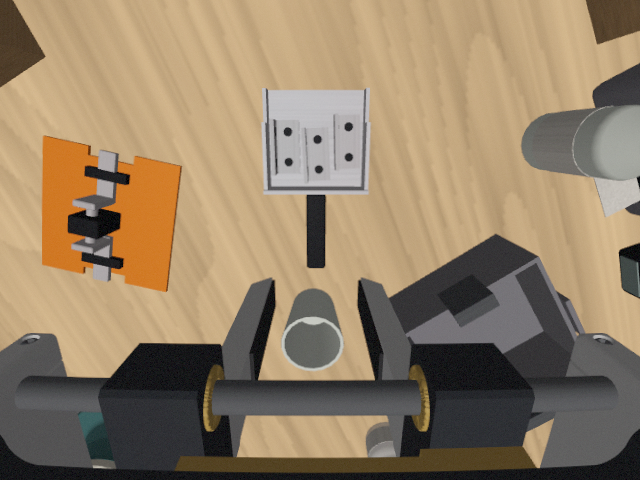

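```bash
python3 - <<'E'
from bench import robot
from h import *
o,R,p=st(robot); crop("w13",240,70,400,280,3.6,"w13a")
w=load("w13"); t=load("t1")
a=(316,266.5); b=(316,195)
for q in(a,b): print(onz(w,q,.042).round(4))
T=lambda q,oo,f=6:(q[0]/f+oo[0]-.4,q[1]/f+oo[1]-.4)
print(tri([(w,a),(t,T((534,342),(160,215)))]))
A=onz(w,a,.042);B=onz(w,b,.042);print(np.degrees(np.arctan2(*(B-A)[1::-1])))
print("tool handle lateral", (R.T@(A-p)).round(4),(R.T@(B-p)).round(4))
E
```

```text
t10.55 p [0.4193 0.2404 0.204 ] y-ang -22.97 xz -1.0 F [ 0.4 -0.1  0.2] M [ 0.   -0.02  0.02] w 0.0473 q [ 0.4  -0.07  1.46  0.    1.75  0.8 ]
[0.3977 0.1889 0.042 ]
[0.4303 0.2658 0.042 ]
(array([0.39477782, 0.18576121, 0.03121771]), [0.001476575925935851, 0.0014765759259359097])
67.0509182693761
tool handle lateral [0.162  0.0003 0.0559] [ 0.162   0.0003 -0.0277]
```

View pics/w13a.png

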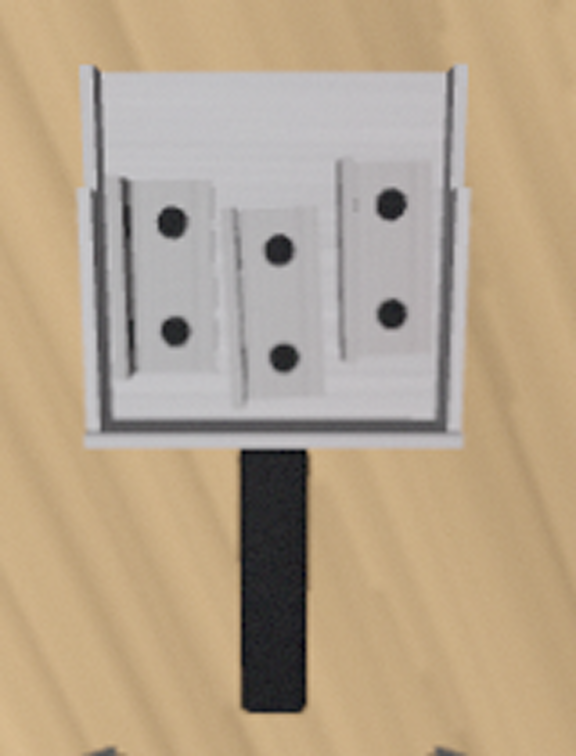

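```bash
python3 - <<'E'
from bench import robot
from h import *
crop("w13",230,260,410,360,4.4,"w13b")
w=load("w13"); T=w[2]; Rct=np.array([[0,-.286,.958],[1,-.001,0],[.001,.958,.286]]); cc=np.array([-.2124,.0005,-.0852])
c=(w[0],w[1],np.vstack([np.c_[Rct,cc],[0,0,0,1]]))
for q,y in [((273.5,281),-.0236),((358.5,280),.0236),((180+280/2.8,260+52/2.8),-.0195),((180+485/2.8,260+52/2.8),.0195)]:
    o_,d=ray(c,q); print(q,(o_+d*(y-o_[1])/d[1]).round(4))
E
```

```text
(273.5, 281) [-0.0332 -0.0236 -0.0086]
(358.5, 280) [-0.0399  0.0236 -0.012 ]
(280.0, 278.57142857142856) [-0.0364 -0.0195 -0.0115]
(353.2142857142857, 278.57142857142856) [-0.0501  0.0195 -0.0172]
```

View pics/w13b.png

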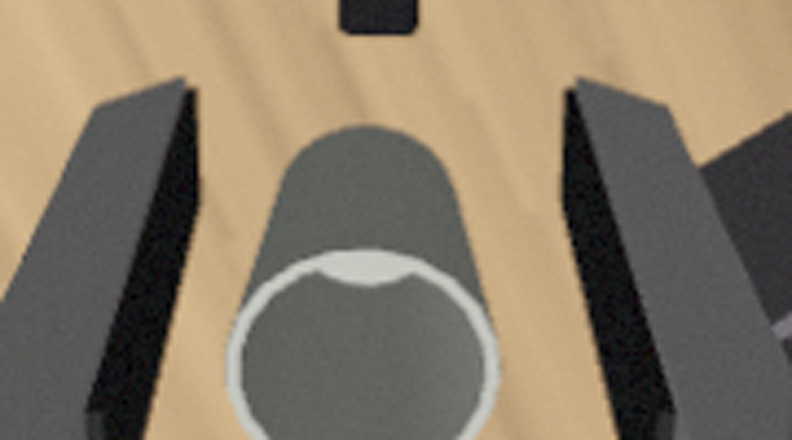

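```bash
python3 - <<'E'
from bench import robot
print(robot.tcp_to_grasp,[a for a in dir(robot) if a[0]!='_'])
E
```

```text
0.0188 ['IKError', 'close_job', 'get_obs', 'snapshot', 'tcp_to_grasp']
```

Request:
{"name": "send_rows", "arguments": {
  "increments": [
    [0,0.035,0,-0.006,0],
    [0,0.07,0,-0.006,0],
    [0,0.105,0,-0.006,0],
    [0,0.135,0,-0.006,0],
    [0,0.155,0,-0.006,0]
  ]
}}

```text
time: 10.97
tool_pos: [0.4206, 0.2416, 0.0459]
ee_rot: [-0.604, 1.566, -2.581]
wrist_force: [0.3, -0.4, -0.0]
width: 0.0468
```

Request:
{"name": "send_rows", "arguments": {
  "increments": [
    [0,0.004,0,0,0],
    [0,0.004,0,0,0]
  ]
}}

```text
time: 11.13
tool_pos: [0.4213, 0.2423, 0.044]
ee_rot: [-0.627, 1.567, -2.604]
wrist_force: [0.2, -0.5, 0.2]
width: 0.0473
```

```bash
python3 - <<'E'
from bench import robot
from h import *
o,R,p=st(robot)
snap(robot,"wrist","w14")
w=load("w14")
E
```

```text
t11.13 p [0.4213 0.2423 0.044 ] y-ang -23.30 xz -1.0 F [ 0.2 -0.5  0.2] M [-0.06 -0.06  0.  ] w 0.0473 q [ 0.41  0.01  1.71 -0.    1.43  0.81]
```

View pics/w14.png

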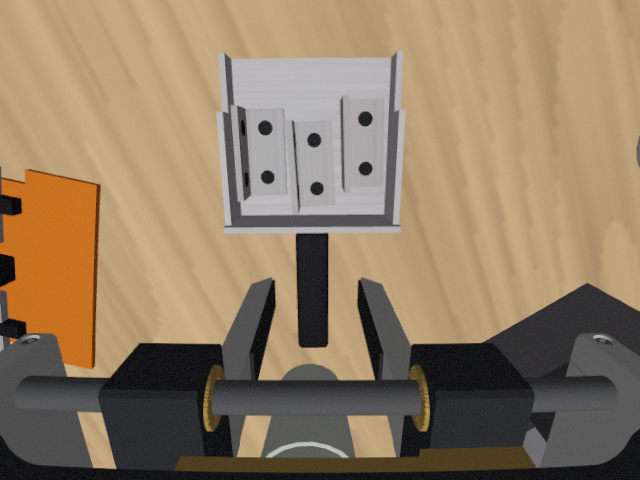

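```bash
python3 - <<'E'
from bench import robot
from h import *
o,R,p=st(robot)
w=load("w14");w13=load("w13")
for q in [(312,234),(312.5,346)]:
    print((R.T@(onz(w,q,.042)-p)).round(4))
print(tri([(w,(312,234)),(w13,(316,195))]),tri([(w,(312.5,346)),(w13,(316,266.5))]))
E
```

```text
t11.18 p [0.4227 0.2431 0.0459] y-ang -23.28 xz -1.0 F [-0.6  0.5  0.6] M [-0.04 -0.09  0.01] w 0.0472 q [ 0.41  0.01  1.7  -0.    1.43  0.81]
[ 0.0039 -0.0022 -0.0243]
[ 0.004  -0.0022  0.0596]
(array([0.42998518, 0.26540006, 0.03853741]), [0.00011603685893418183, 0.00011603685893429292]) (array([0.39734584, 0.18892367, 0.04168975]), [0.000356366487462717, 0.0003563664874628188])
```

Request:
{"name": "send_rows", "arguments": {
  "increments": [
    [0,0.02,-0.002,0,0],
    [0,0.04,-0.002,0,0],
    [0,0.055,-0.002,0,0],
    [0,0.063,-0.002,0,0],
    [0,0.067,-0.002,0,0]
  ]
}}

```text
time: 11.6
tool_pos: [0.4213, 0.2448, -0.0207]
ee_rot: [2.28, 1.569, 0.304]
wrist_force: [0.2, 1.0, 0.2]
width: 0.047
```

```bash
python3 - <<'E'
from bench import robot
from h import *
o,R,p=st(robot)
snap(robot,"wrist","w15")
E
```

```text
t11.60 p [ 0.4213  0.2448 -0.0207] y-ang -23.23 xz -1.0 F [0.2 1.  0.2] M [-0.04 -0.03 -0.01] w 0.0470 q [ 0.41  0.07  1.78 -0.    1.29  0.82]
```

View pics/w15.png

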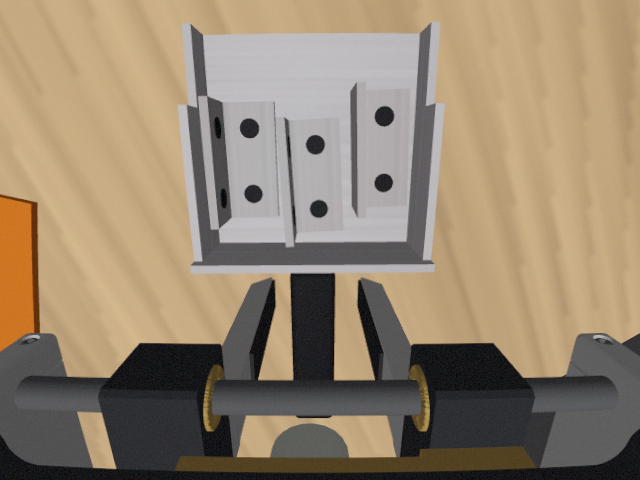

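Request:
{"name": "send_rows", "arguments": {
  "increments": [
    [0,0.003,-0.001,0,0],
    [0,0.006,-0.001,0,0],
    [0,0.008,-0.001,0,0],
    [0,0.008,-0.001,0,0]
  ]
}}

```text
time: 11.98
tool_pos: [0.4196, 0.2453, -0.0293]
ee_rot: [2.18, 1.57, 0.204]
wrist_force: [-0.4, 0.4, -0.4]
width: 0.0471
```

Request:
{"name": "send_rows", "arguments": {
  "increments": [
    [-0.3,0,0,0,0],
    [-0.5,0,0,0,0],
    [-0.7,0,0,0,0],
    [-1,0,0,0,0]
  ]
}}

```text
time: 12.32
tool_pos: [0.4196, 0.2452, -0.0293]
ee_rot: [2.068, 1.57, 0.092]
wrist_force: [-0.4, -0.6, 0.9]
width: 0.0234
```

```bash
python3 - <<'E'
from bench import robot
from h import *
o,R,p=st(robot)
snap(robot,"wrist","w16")
E
```

```text
t12.32 p [ 0.4196  0.2452 -0.0293] y-ang -23.20 xz -1.0 F [-0.4 -0.6  0.9] M [ 0.03 -0.07 -0.02] w 0.0234 q [ 0.41  0.08  1.79 -0.    1.27  0.82]
```

View pics/w16.png

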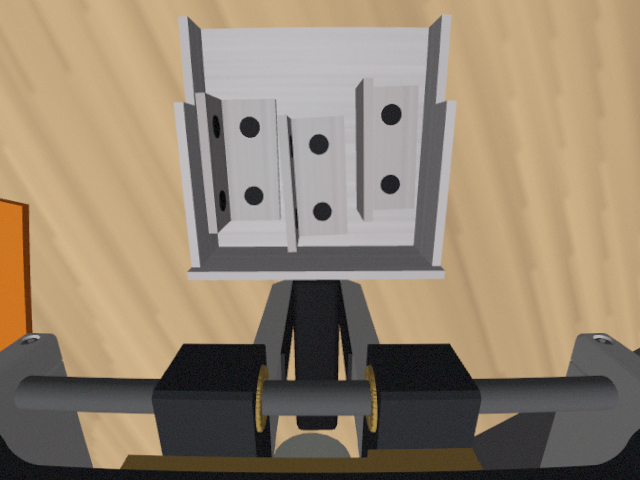

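Gripped at 23 mm. Let the fingers settle, lift a few mm, and see whether it stays level.

Request:
{"name": "send_rows", "arguments": {
  "increments": [
    [-1,0,0,0,0],
    [-1,-0.002,0,0,0],
    [-1,-0.004,0,0,0],
    [-1,-0.007,0,0,0],
    [-1,-0.01,0,0,0]
  ]
}}

```text
time: 12.78
tool_pos: [0.4187, 0.2447, -0.02]
ee_rot: [-0.626, 1.569, -2.601]
wrist_force: [0.1, -0.7, -3.6]
width: 0.022
```

```bash
python3 - <<'E'
from bench import robot
from h import *
o,R,p=st(robot)
snap(robot,"wrist","w17")
E
```

```text
t12.78 p [ 0.4187  0.2447 -0.02  ] y-ang -23.20 xz -1.0 F [ 0.1 -0.7 -3.6] M [-0.27  0.05 -0.  ] w 0.0220 q [ 0.41  0.07  1.78 -0.    1.29  0.82]
```

View pics/w17.png

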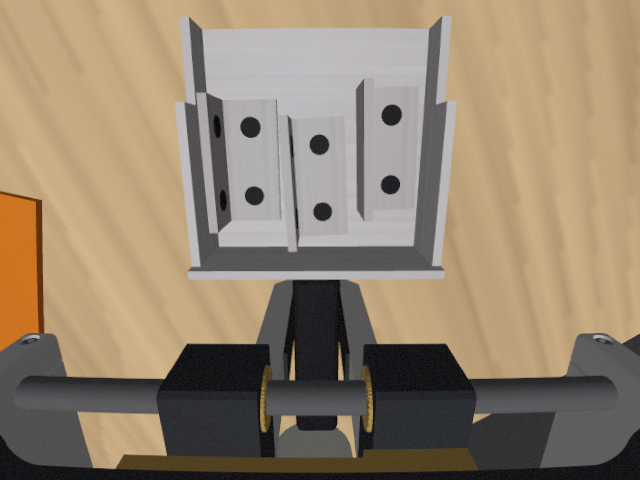

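```bash
python3 - <<'E'
from h import *
t=load("t1");s=load("s1")
print("cleaner",onz(t,(243,158),.0),onz(t,(236,133),.19),onz(s,(303,342),.0))
print("cup",onz(t,(272,284),.09))
E
```

```text
cleaner [0.69453929 0.21633433 0.        ] [0.70258569 0.20736581 0.19      ] [0.70861411 0.21829787 0.        ]
cup [0.36036142 0.12137052 0.09      ]
```

Request:
{"name": "send_rows", "arguments": {
  "increments": [
    [-1,-0.003,0,0,0],
    [-1,-0.009,0,0,0],
    [-1,-0.017,0,0,0],
    [-1,-0.027,0,0,0],
    [-1,-0.037,0,0,0]
  ]
}}

```text
time: 13.25
tool_pos: [0.4196, 0.2452, 0.0188]
ee_rot: [2.228, 1.57, 0.252]
wrist_force: [-0.4, 0.6, -4.5]
width: 0.0219
```

Request:
{"name": "send_rows", "arguments": {
  "increments": [
    [-1,-0.012,0,0,0],
    [-1,-0.024,0,0,0],
    [-1,-0.036,0,0,0],
    [-1,-0.048,0,0,0],
    [-1,-0.06,0,0,0]
  ]
}}

```text
time: 13.67
tool_pos: [0.4196, 0.2452, 0.0791]
ee_rot: [2.265, 1.57, 0.29]
wrist_force: [0.0, 0.1, -2.9]
width: 0.0218
```

Request:
{"name": "send_rows", "arguments": {
  "increments": [
    [-1,-0.011,0,0,0],
    [-1,-0.021,0,0,0],
    [-1,-0.029,0,0,0],
    [-1,-0.034,0,0,0],
    [-1,-0.036,0,0,0]
  ]
}}

```text
time: 14.08
tool_pos: [0.4199, 0.2454, 0.1146]
ee_rot: [2.332, 1.569, 0.357]
wrist_force: [-0.3, -0.6, -3.7]
width: 0.022
```

```bash
python3 - <<'E'
from bench import robot
from h import *
o,R,p=st(robot)
u=np.radians(11.1)
tg=np.array([.5535,.0262])-.065*np.array([np.cos(u),np.sin(u)])
print(tg,togo(R,p,(*tg,p[2])))
snap(robot,"wrist","w18")
E
```

```text
t14.08 p [0.4199 0.2454 0.1146] y-ang -23.20 xz -1.0 F [-0.3 -0.6 -3.7] M [-0.23  0.   -0.03] w 0.0220 q [ 0.41 -0.04  1.61 -0.    1.57  0.82]
[0.48971598 0.01368607] [-0.      0.1554  0.1854]
```

View pics/w18.png

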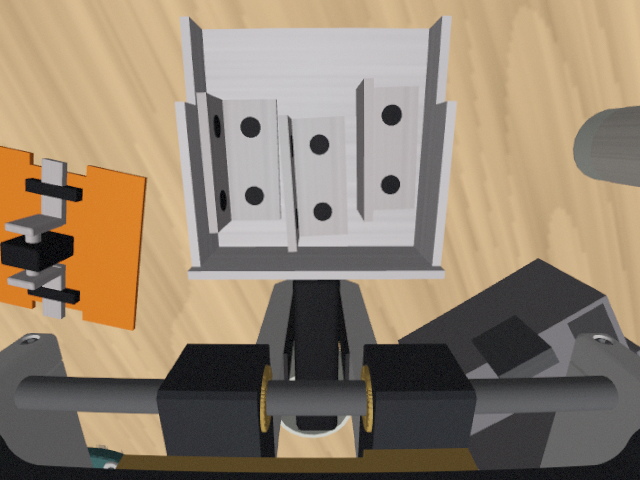

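Request:
{"name": "send_rows", "arguments": {
  "increments": [
    [-1,0,0.004,0.005,0.03],
    [-1,0,0.012,0.014,0.08],
    [-1,0,0.023,0.027,0.14],
    [-1,0,0.035,0.042,0.21],
    [-1,0,0.047,0.056,0.28]
  ]
}}

```text
time: 14.55
tool_pos: [0.44, 0.1738, 0.1124]
ee_rot: [-0.392, 1.568, -2.652]
wrist_force: [1.3, -1.2, -4.3]
width: 0.0219
```

```bash
python3 - <<'E'
from bench import robot
from h import *
o,R,p=st(robot)
print(togo(R,p,(.4897,.0137,p[2])))
E
```

```text
t14.55 p [0.44   0.1738 0.1124] y-ang -39.50 xz -1.0 F [ 1.3 -1.2 -4.3] M [-0.2   0.12 -0.02] w 0.0219 q [ 0.26 -0.06  1.64 -0.    1.57  0.95]
[1.000e-04 1.402e-01 9.200e-02]
```

Request:
{"name": "send_rows", "arguments": {
  "increments": [
    [-1,0,0.015,0.01,0.07],
    [-1,0,0.03,0.02,0.14],
    [-1,0,0.045,0.03,0.21],
    [-1,0,0.06,0.04,0.28],
    [-1,0,0.075,0.05,0.35]
  ]
}}

```text
time: 14.97
tool_pos: [0.4665, 0.0876, 0.1125]
ee_rot: [-0.313, 1.569, -2.924]
wrist_force: [0.4, 0.2, -4.1]
width: 0.0219
```

```bash
python3 - <<'E'
from bench import robot
from h import *
o,R,p=st(robot)
print(togo(R,p,(.4897,.0137,p[2])))
E
```

```text
t14.97 p [0.4665 0.0876 0.1125] y-ang -59.59 xz -1.0 F [ 0.4  0.2 -4.1] M [-0.17  0.12 -0.02] w 0.0219 q [ 0.07 -0.06  1.64 -0.    1.57  1.11]
[-0.      0.0755  0.0174]
```

Request:
{"name": "send_rows", "arguments": {
  "increments": [
    [-1,0,0.017,0.004,0.07],
    [-1,0,0.033,0.008,0.14],
    [-1,0,0.048,0.011,0.21],
    [-1,0,0.06,0.014,0.27],
    [-1,0,0.068,0.016,0.31]
  ]
}}

```text
time: 15.38
tool_pos: [0.4875, 0.0207, 0.1125]
ee_rot: [0.039, 1.569, -2.882]
wrist_force: [0.1, 0.6, -3.9]
width: 0.0219
```

Request:
{"name": "send_rows", "arguments": {
  "increments": [
    [-1,0,0.003,0,0.02],
    [-1,0,0.004,0,0.02],
    [-1,0,0.004,0,0.02]
  ]
}}

```text
time: 15.63
tool_pos: [0.4885, 0.0187, 0.1132]
ee_rot: [-0.663, 1.57, 2.685]
wrist_force: [-0.1, 0.7, -4.0]
width: 0.0222
```

```bash
python3 - <<'E'
from bench import robot
from h import *
o,R,p=st(robot)
print(togo(R,p,(.4897,.0137,p[2])))
snap(robot,"wrist","w19");snap(robot,"scene","s19"); crop("s19",220,150,380,300,4,"s19a")
E
```

```text
t15.63 p [0.4885 0.0187 0.1132] y-ang -78.19 xz -1.0 F [-0.1  0.7 -4. ] M [-0.02  0.23  0.05] w 0.0222 q [-0.08 -0.03  1.6   0.    1.57  1.29]
[-0.      0.0051 -0.0001]
```

View pics/w19.png

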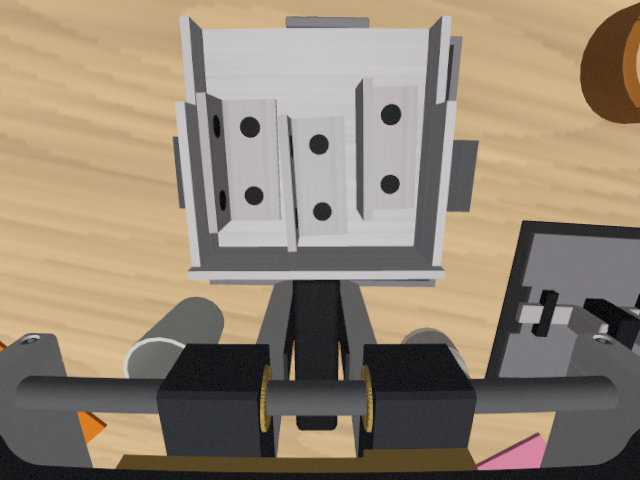

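View pics/s19a.png

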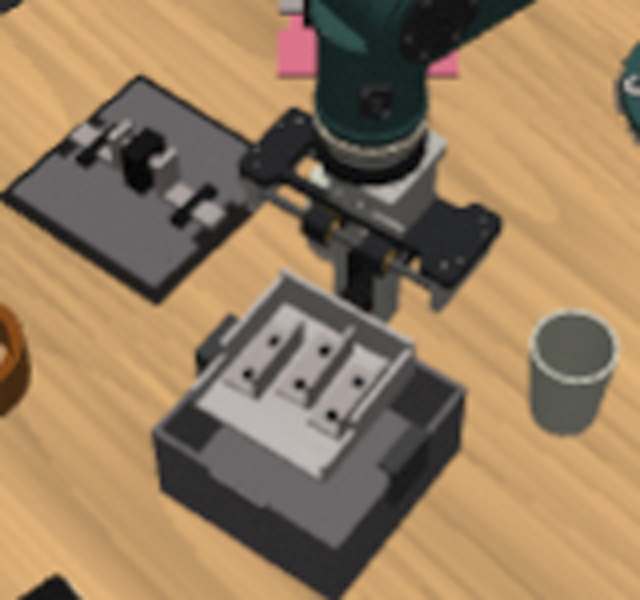

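Request:
{"name": "send_rows", "arguments": {
  "increments": [
    [-0.9,0,0.002,0,0.005],
    [-0.8,0,0.005,0,0.01],
    [-0.7,0,0.006,0,0.01],
    [-0.65,0,0.006,0,0.01],
    [-0.62,0,0.006,0,0.01]
  ]
}}

```text
time: 16.15
tool_pos: [0.4901, 0.0126, 0.1136]
ee_rot: [1.442, 1.571, -1.504]
wrist_force: [0.0, -0.6, -4.0]
width: 0.0217
```

```bash
python3 - <<'E'
from bench import robot
from h import *
o,R,p=st(robot)
snap(robot,"wrist","w20")
E
```

```text
t16.15 p [0.4901 0.0126 0.1136] y-ang -78.78 xz -1.0 F [ 0.  -0.6 -4. ] M [-0.1   0.23 -0.04] w 0.0217 q [-0.09 -0.03  1.6  -0.    1.57  1.29]
```

View pics/w20.png

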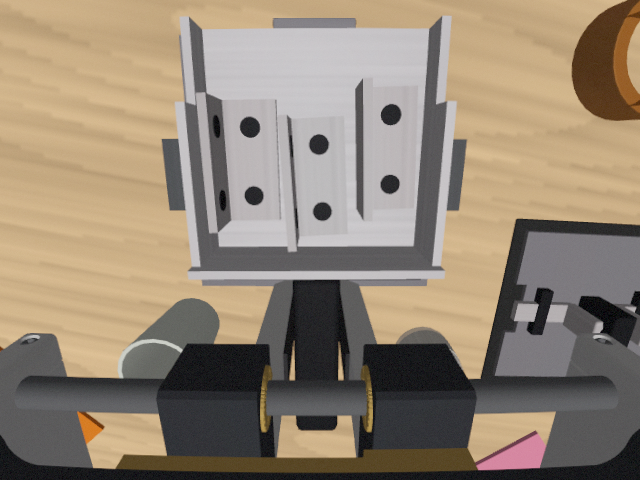

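Request:
{"name": "send_rows", "arguments": {
  "increments": [
    [-0.6,0,0,0,0],
    [-0.58,0,0,0,0],
    [-0.57,0,0,0,0],
    [-0.56,0,0,0,0]
  ]
}}

```text
time: 16.53
tool_pos: [0.4901, 0.0126, 0.1136]
ee_rot: [1.462, 1.571, -1.484]
wrist_force: [0.3, 0.0, -4.4]
width: 0.0215
```

```bash
python3 - <<'E'
from bench import robot
from h import *
import cv2
o,R,p=st(robot)
snap(robot,"wrist","w21")
a=cv2.imread("pics/w20.png").astype(int);b=cv2.imread("pics/w21.png").astype(int)
print(abs(a-b)[20:270,190:440].mean())
E
```

```text
t16.53 p [0.4901 0.0126 0.1136] y-ang -78.78 xz -1.0 F [ 0.3  0.  -4.4] M [-0.08  0.21 -0.04] w 0.0215 q [-0.09 -0.03  1.6  -0.    1.57  1.29]
1.3165546666666668
```

Request:
{"name": "send_rows", "arguments": {
  "increments": [
    [-0.55,0,0,0,0],
    [-0.55,0,0,0,0],
    [-0.545,0,0,0,0]
  ]
}}

```text
time: 16.83
tool_pos: [0.4902, 0.0126, 0.1136]
ee_rot: [2.513, 1.571, -0.433]
wrist_force: [-0.4, -0.7, -3.9]
width: 0.0216
```

```bash
python3 - <<'E'
from bench import robot
from h import *
import cv2
o,R,p=st(robot)
snap(robot,"wrist","w22")
a=cv2.imread("pics/w20.png").astype(int);b=cv2.imread("pics/w22.png").astype(int)
print(abs(a-b)[20:270,190:440].mean())
E
```

```text
t16.83 p [0.4902 0.0126 0.1136] y-ang -78.78 xz -1.0 F [-0.4 -0.7 -3.9] M [-0.05  0.19 -0.05] w 0.0216 q [-0.09 -0.03  1.6  -0.    1.57  1.29]
5.997365333333334
```

View pics/w22.png

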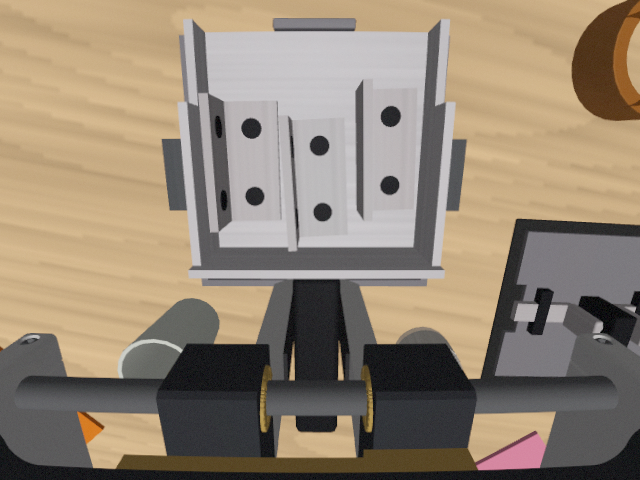

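Request:
{"name": "send_rows", "arguments": {
  "increments": [
    [-0.545,0,0,0,0],
    [-0.545,0,0,0,0],
    [-0.545,0,0,0,0]
  ]
}}

```text
time: 17.13
tool_pos: [0.4899, 0.0126, 0.1134]
ee_rot: [0.091, 1.57, -2.855]
wrist_force: [-0.4, -1.2, -5.2]
width: 0.0219
```

```bash
python3 - <<'E'
from bench import robot
from h import *
import cv2
o,R,p=st(robot)
snap(robot,"wrist","w23")
E
```

```text
t17.13 p [0.4899 0.0126 0.1134] y-ang -78.78 xz -1.0 F [-0.4 -1.2 -5.2] M [-0.04  0.26  0.02] w 0.0219 q [-0.09 -0.03  1.6  -0.    1.57  1.29]
```

View pics/w23.png

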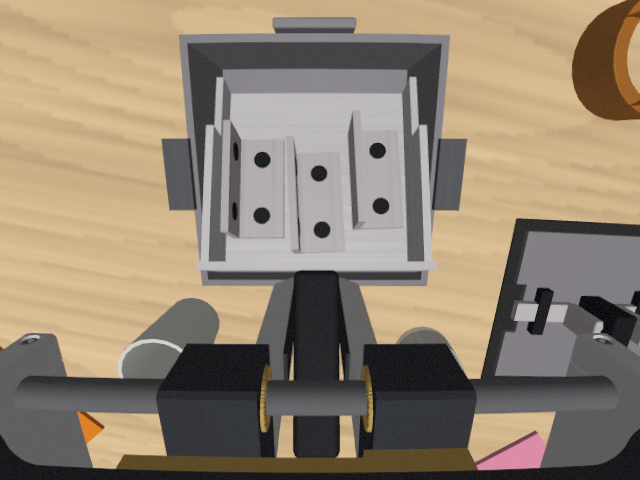

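Request:
{"name": "send_rows", "arguments": {
  "increments": [
    [-0.55,0,0,0,0],
    [-0.55,0,0,0,0],
    [-0.6,0,0,0,0]
  ]
}}

```text
time: 17.43
tool_pos: [0.4902, 0.0126, 0.1136]
ee_rot: [2.577, 1.571, -0.369]
wrist_force: [0.2, 0.9, -4.7]
width: 0.0219
```

```bash
python3 - <<'E'
from bench import robot
from h import *
import cv2
o,R,p=st(robot)
snap(robot,"wrist","w24")
E
```

```text
t17.43 p [0.4902 0.0126 0.1136] y-ang -78.78 xz -1.0 F [ 0.2  0.9 -4.7] M [-0.05  0.19  0.03] w 0.0219 q [-0.09 -0.03  1.6  -0.    1.57  1.29]
```

View pics/w24.png

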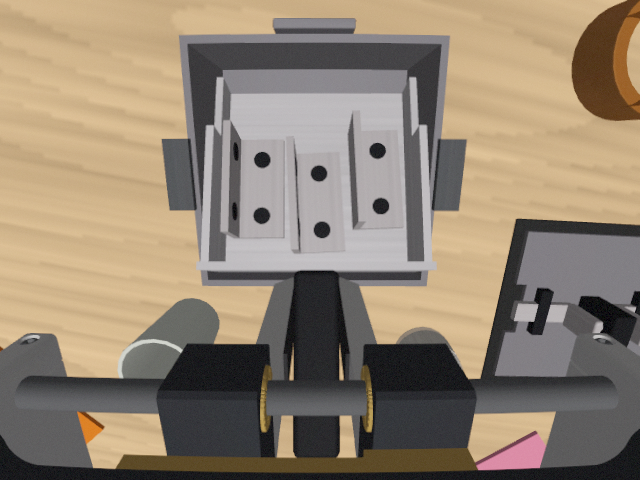

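Grip force can be graded, so it stopped and held. Continue a bit looser.

Request:
{"name": "send_rows", "arguments": {
  "increments": [
    [-0.545,0,0,0,0],
    [-0.545,0,0,0,0],
    [-0.545,0,0,0,0],
    [-0.55,0,0,0,0]
  ]
}}

```text
time: 17.82
tool_pos: [0.4901, 0.0126, 0.1136]
ee_rot: [2.025, 1.571, -0.92]
wrist_force: [-0.2, 0.6, -4.6]
width: 0.022
```

```bash
python3 - <<'E'
from bench import robot
from h import *
import cv2
o,R,p=st(robot)
snap(robot,"wrist","w25")
E
```

```text
t17.82 p [0.4901 0.0126 0.1136] y-ang -78.78 xz -1.0 F [-0.2  0.6 -4.6] M [-0.06  0.14 -0.02] w 0.0220 q [-0.09 -0.03  1.6  -0.    1.57  1.29]
```

View pics/w25.png

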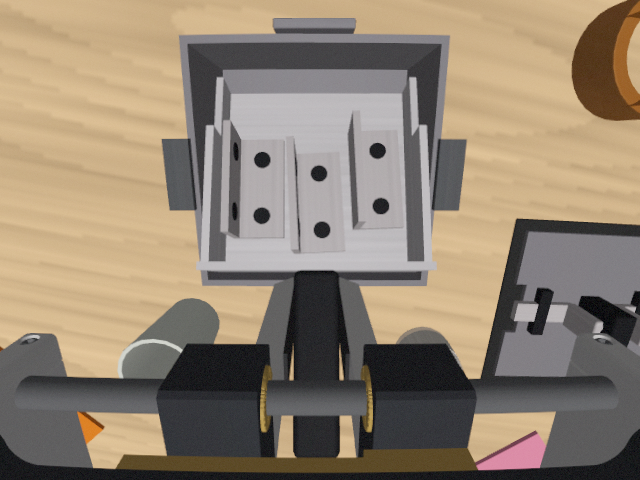

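Request:
{"name": "send_rows", "arguments": {
  "increments": [
    [-0.54,0,0,0,0],
    [-0.54,0,0,0,0],
    [-0.55,0,0,0,0]
  ]
}}

```text
time: 18.12
tool_pos: [0.4899, 0.0126, 0.1134]
ee_rot: [0.073, 1.57, -2.873]
wrist_force: [0.5, 0.3, -3.7]
width: 0.022
```

```bash
python3 - <<'E'
from bench import robot
from h import *
import cv2
o,R,p=st(robot)
snap(robot,"wrist","w26")
E
```

```text
t18.12 p [0.4899 0.0126 0.1134] y-ang -78.78 xz -1.0 F [ 0.5  0.3 -3.7] M [-0.07  0.18  0.07] w 0.0220 q [-0.09 -0.03  1.6  -0.    1.57  1.29]
```

View pics/w26.png

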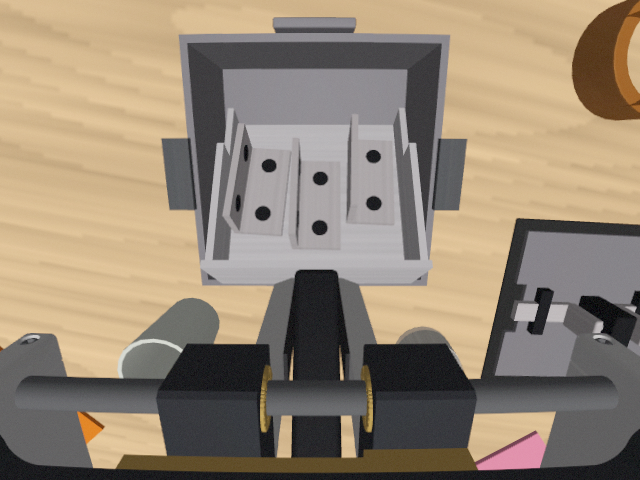

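Request:
{"name": "send_rows", "arguments": {
  "increments": [
    [-0.54,0,0,0,0],
    [-0.54,0,0,0,0],
    [-0.54,0,0,0,0],
    [-0.55,0,0,0,0]
  ]
}}

```text
time: 18.5
tool_pos: [0.4905, 0.0126, 0.1139]
ee_rot: [2.908, 1.57, -0.038]
wrist_force: [0.1, 0.2, -2.9]
width: 0.0219
```

```bash
python3 - <<'E'
from bench import robot
from h import *
import cv2
o,R,p=st(robot)
snap(robot,"wrist","w27")
E
```

```text
t18.50 p [0.4905 0.0126 0.1139] y-ang -78.78 xz -1.0 F [ 0.1  0.2 -2.9] M [0.03 0.03 0.04] w 0.0219 q [-0.09 -0.03  1.6   0.    1.57  1.29]
```

View pics/w27.png

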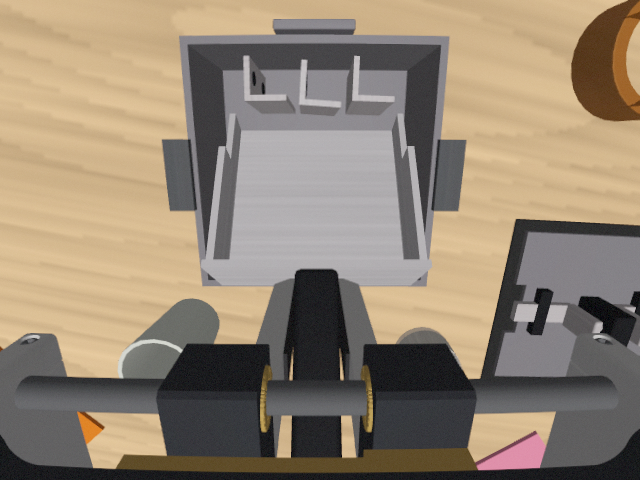

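Request:
{"name": "send_rows", "arguments": {
  "increments": [
    [-1,0,0,0,0],
    [-1,-0.004,0,0,0],
    [-1,-0.014,0,0,0],
    [-1,-0.03,0,0,0],
    [-1,-0.05,0,0,0]
  ]
}}

```text
time: 18.97
tool_pos: [0.4894, 0.0127, 0.1638]
ee_rot: [-0.253, 1.569, 3.085]
wrist_force: [1.1, 0.2, -1.8]
width: 0.0214
```

Request:
{"name": "send_rows", "arguments": {
  "increments": [
    [-1,-0.02,0,0,0],
    [-1,-0.035,0,0,0],
    [-1,-0.045,0,0,0],
    [-1,-0.05,0,0,0],
    [-1,-0.05,0,0,0]
  ]
}}

```text
time: 19.38
tool_pos: [0.4909, 0.0125, 0.2153]
ee_rot: [2.841, 1.568, -0.105]
wrist_force: [-0.2, -0.1, -2.2]
width: 0.0219
```

```bash
python3 - <<'E'
from bench import robot
from h import *
import cv2
o,R,p=st(robot)
snap(robot,"wrist","w28");snap(robot,"scene","s28"); crop("s28",200,130,380,300,4,"s28a");snap(robot,"top","t28")
E
```

```text
t19.38 p [0.4909 0.0125 0.2153] y-ang -78.78 xz -1.0 F [-0.2 -0.1 -2.2] M [-0.05  0.07  0.  ] w 0.0219 q [-0.09 -0.05  1.42 -0.    1.77  1.29]
```

View pics/w28.png

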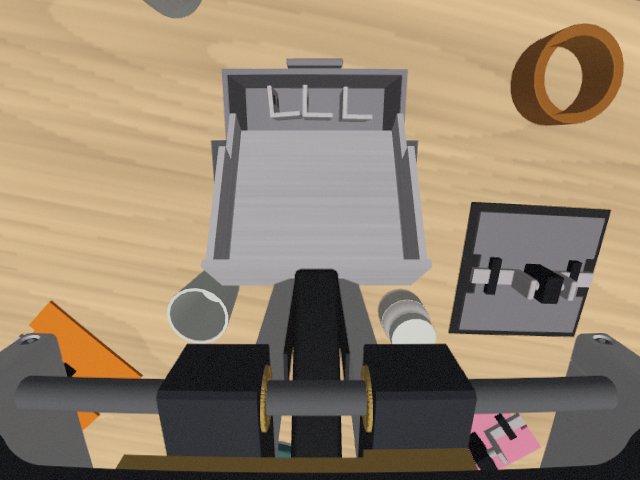

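View pics/s28a.png

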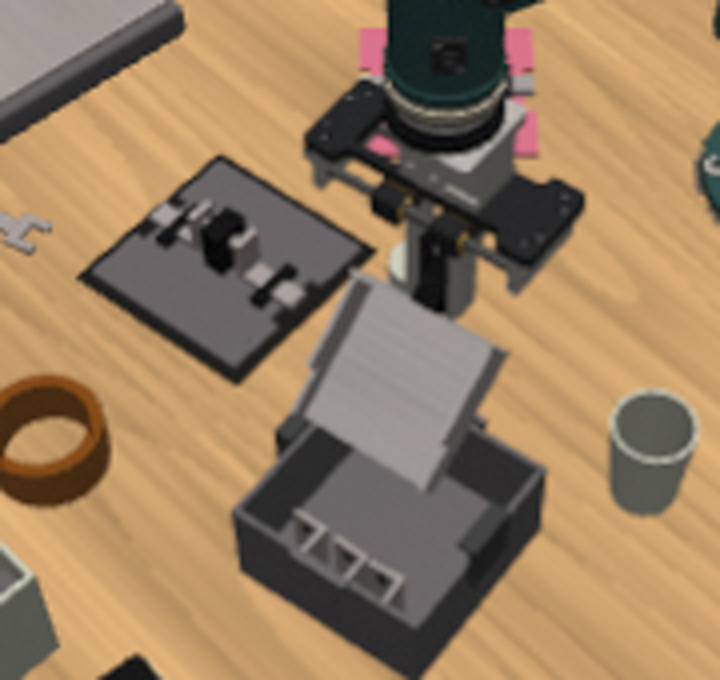

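View pics/t28.png

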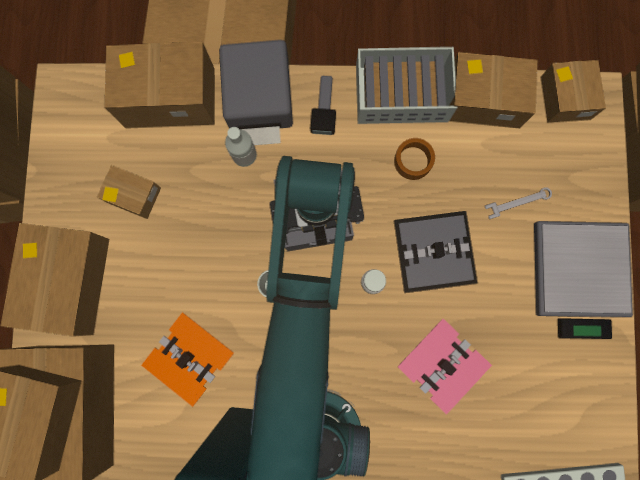

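```bash
python3 - <<'E'
from bench import robot
from h import *
o,R,p=st(robot)
print(togo(R,p,(.4195,.245,p[2])))
E
```

```text
t19.53 p [0.4895 0.0127 0.2123] y-ang -78.78 xz -1.0 F [-0.1  0.1 -2.7] M [-0.02  0.13 -0.02] w 0.0219 q [-0.09 -0.05  1.43 -0.    1.77  1.29]
[ 2.000e-04 -2.415e-01  2.350e-02]
```

Request:
{"name": "send_rows", "arguments": {
  "increments": [
    [-1,0,-0.008,0.001,-0.03],
    [-1,0,-0.024,0.002,-0.1],
    [-1,0,-0.045,0.004,-0.18],
    [-1,0,-0.068,0.006,-0.27],
    [-1,0,-0.09,0.009,-0.36]
  ]
}}

```text
time: 19.95
tool_pos: [0.4627, 0.1004, 0.2124]
ee_rot: [-0.699, 1.569, 3.004]
wrist_force: [-0.0, 0.8, -2.8]
width: 0.0218
```

```bash
python3 - <<'E'
from bench import robot
from h import *
o,R,p=st(robot)
print(togo(R,p,(.4195,.245,.2)))
E
```

```text
t19.95 p [0.4627 0.1004 0.2124] y-ang -57.84 xz -1.0 F [-0.   0.8 -2.8] M [-0.04  0.02 -0.03] w 0.0218 q [ 0.09 -0.09  1.46  0.    1.77  1.1 ]
[ 0.0126 -0.1454 -0.0404]
```

Request:
{"name": "send_rows", "arguments": {
  "increments": [
    [-1,0,-0.021,-0.006,-0.09],
    [-1,0,-0.042,-0.012,-0.18],
    [-1,0,-0.063,-0.017,-0.27],
    [-1,0,-0.084,-0.023,-0.36],
    [-1,0,-0.102,-0.028,-0.44]
  ]
}}

```text
time: 20.37
tool_pos: [0.4323, 0.2022, 0.2126]
ee_rot: [-0.996, 1.569, -3.135]
wrist_force: [0.6, -0.9, -2.7]
width: 0.0221
```

```bash
python3 - <<'E'
from bench import robot
from h import *
o,R,p=st(robot)
print(togo(R,p,(.4195,.245,.1)))
E
```

```text
t20.37 p [0.4323 0.2022 0.2126] y-ang -32.57 xz -1.0 F [ 0.6 -0.9 -2.7] M [-0.1  -0.03 -0.04] w 0.0221 q [ 0.32 -0.08  1.45  0.    1.77  0.89]
[ 0.1126 -0.0337 -0.0293]
```

Request:
{"name": "send_rows", "arguments": {
  "increments": [
    [-1,0.01,-0.014,-0.012,-0.07],
    [-1,0.03,-0.026,-0.022,-0.13],
    [-1,0.06,-0.033,-0.028,-0.16],
    [-1,0.09,-0.033,-0.028,-0.16],
    [-1,0.115,-0.033,-0.028,-0.16]
  ]
}}

```text
time: 20.78
tool_pos: [0.4192, 0.2426, 0.0956]
ee_rot: [-0.811, 1.568, -2.794]
wrist_force: [-0.1, -0.6, -3.4]
width: 0.0217
```

Request:
{"name": "send_rows", "arguments": {
  "increments": [
    [-1,0.012,0,0,0],
    [-1,0.015,0,0,0],
    [-1,0.017,0,0,0]
  ]
}}

```text
time: 21.03
tool_pos: [0.4209, 0.242, 0.0811]
ee_rot: [-0.801, 1.57, -2.786]
wrist_force: [0.2, -0.2, -2.8]
width: 0.0218
```

```bash
python3 - <<'E'
from bench import robot
from h import *
o,R,p=st(robot)
print(togo(R,p,(.4195,.245,.1)))
snap(robot,"wrist","w29"); snap(robot,"scene","s29"); crop("s29",300,150,460,310,4,"s29a")
E
```

```text
t21.03 p [0.4209 0.242  0.0811] y-ang -23.75 xz -1.0 F [ 0.2 -0.2 -2.8] M [-0.02 -0.02 -0.03] w 0.0218 q [ 0.4  -0.02  1.66  0.    1.5   0.82]
[-0.0189 -0.0025 -0.0022]
```

View pics/w29.png

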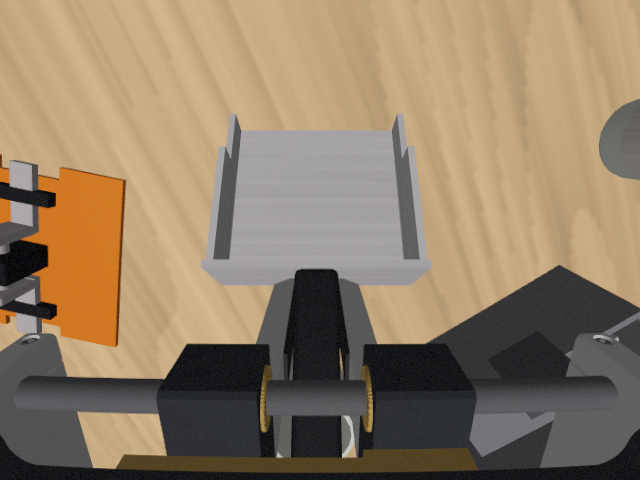

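View pics/s29a.png

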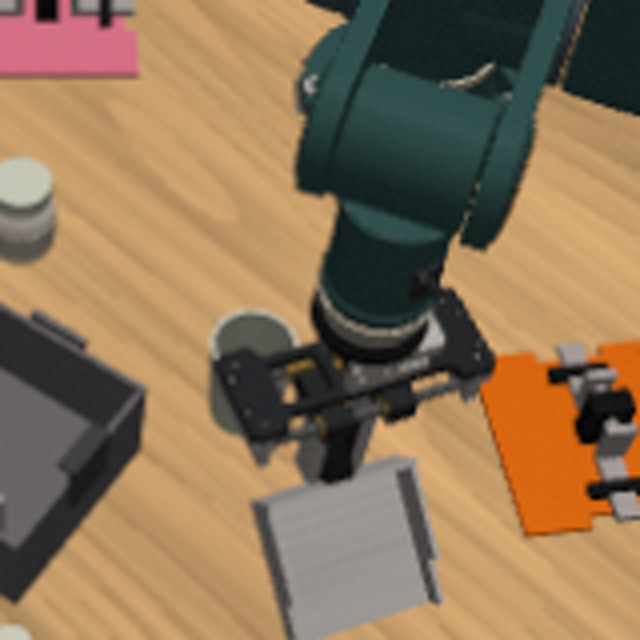

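Request:
{"name": "send_rows", "arguments": {
  "increments": [
    [-0.8,0.004,-0.002,-0.01,-0.01],
    [-0.7,0.01,-0.002,-0.02,-0.01],
    [-0.6,0.018,-0.002,-0.028,-0.01],
    [-0.57,0.025,-0.002,-0.03,-0.01],
    [-0.57,0.026,-0.002,-0.03,-0.01]
  ]
}}

```text
time: 21.55
tool_pos: [0.4305, 0.2705, 0.0533]
ee_rot: [-0.699, 1.567, -2.674]
wrist_force: [-0.1, -0.2, -2.6]
width: 0.0217
```

Request:
{"name": "send_rows", "arguments": {
  "increments": [
    [-0.56,0.003,0,0,0],
    [-0.56,0.006,0,0,0],
    [-0.56,0.009,0,0.001,0],
    [-0.56,0.012,0,0.003,0],
    [-0.56,0.015,0,0.006,0]
  ]
}}

```text
time: 21.97
tool_pos: [0.4297, 0.265, 0.0419]
ee_rot: [2.657, 1.568, 0.681]
wrist_force: [-2.0, -1.4, 3.9]
width: 0.0216
```

Request:
{"name": "send_rows", "arguments": {
  "increments": [
    [-0.555,0.006,0,0.006,0],
    [-0.555,0.012,0,0.011,0],
    [-0.555,0.018,0,0.016,0],
    [-0.555,0.024,0,0.02,0],
    [-0.555,0.03,0,0.023,0]
  ]
}}

```text
time: 22.38
tool_pos: [0.4199, 0.2426, 0.0097]
ee_rot: [0.356, 1.57, -1.621]
wrist_force: [-1.4, -2.9, 2.3]
width: 0.0216
```

```bash
python3 - <<'E'
from bench import robot
from h import *
o,R,p=st(robot)
snap(robot,"wrist","w30")
E
```

```text
t22.38 p [0.4199 0.2426 0.0097] y-ang -23.24 xz -1.0 F [-1.4 -2.9  2.3] M [-0.23  0.02  0.03] w 0.0216 q [ 0.41  0.03  1.75 -0.    1.35  0.81]
```

View pics/w30.png

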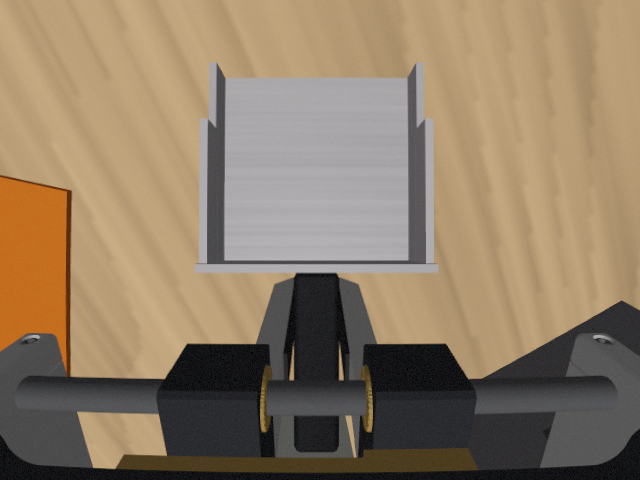

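Request:
{"name": "send_rows", "arguments": {
  "increments": [
    [-0.555,0.006,0,0.003,0],
    [-0.555,0.012,0,0.006,0],
    [-0.555,0.018,0,0.009,0],
    [-0.555,0.023,0,0.011,0],
    [-0.555,0.028,0,0.013,0]
  ]
}}

```text
time: 22.85
tool_pos: [0.4151, 0.2318, -0.0182]
ee_rot: [3.058, 1.57, 1.083]
wrist_force: [1.3, 0.3, 0.6]
width: 0.0221
```

Request:
{"name": "send_rows", "arguments": {
  "increments": [
    [-0.555,0.003,0,0.001,0],
    [-0.555,0.005,0,0.001,0],
    [-0.555,0.007,0,0.002,0],
    [-0.555,0.007,0,0.002,0]
  ]
}}

```text
time: 23.18
tool_pos: [0.4141, 0.2299, -0.0248]
ee_rot: [-1.528, 1.57, 2.779]
wrist_force: [1.1, -0.1, -0.1]
width: 0.0219
```

```bash
python3 - <<'E'
from bench import robot
from h import *
o,R,p=st(robot)
snap(robot,"wrist","w31")
E
```

```text
t23.18 p [ 0.4141  0.2299 -0.0248] y-ang -23.20 xz -1.0 F [ 1.1 -0.1 -0.1] M [ 0.14 -0.15 -0.04] w 0.0219 q [0.39 0.05 1.82 0.   1.28 0.79]
```

View pics/w31.png

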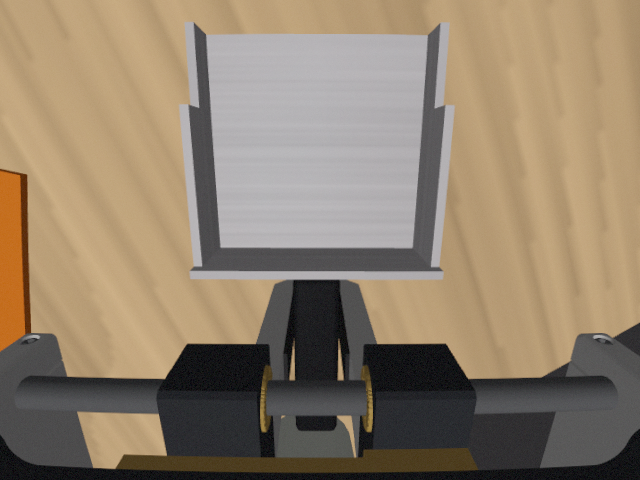

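Request:
{"name": "send_rows", "arguments": {
  "increments": [
    [-0.555,0.002,0,0,0],
    [-0.555,0.004,0,0,0],
    [-0.555,0.005,0,0,0],
    [-0.555,0.005,0,0,0]
  ]
}}

```text
time: 23.57
tool_pos: [0.4142, 0.2296, -0.0278]
ee_rot: [0.203, 1.57, -1.773]
wrist_force: [-3.7, -3.7, 9.5]
width: 0.0221
```

```bash
python3 - <<'E'
from bench import robot
from h import *
o,R,p=st(robot)
snap(robot,"wrist","w32")
snap(robot,"scene","s32"); crop("s32",320,180,460,320,5,"s32a")
E
```

```text
t23.57 p [ 0.4142  0.2296 -0.0278] y-ang -23.19 xz -1.0 F [-3.7 -3.7  9.5] M [-0.38  0.61 -0.04] w 0.0221 q [ 0.39  0.05  1.82 -0.    1.27  0.79]
```

View pics/w32.png

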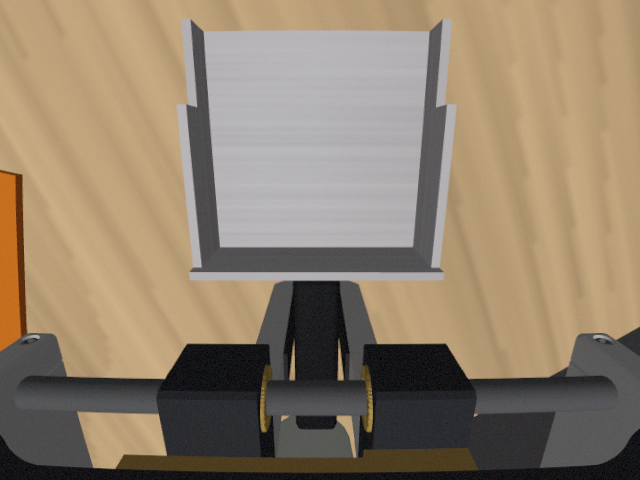

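View pics/s32a.png

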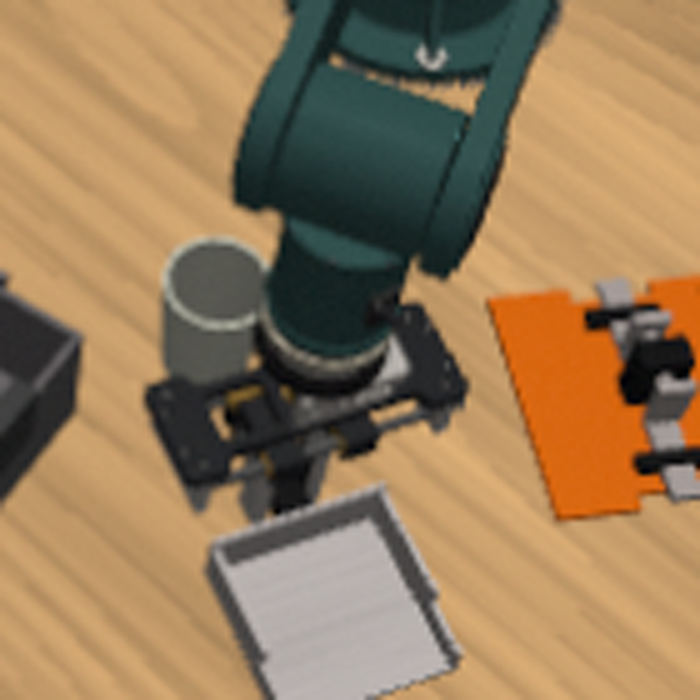

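Request:
{"name": "send_rows", "arguments": {
  "increments": [
    [-0.555,-0.001,0,0,0],
    [-0.545,-0.001,0,0,0],
    [-0.535,-0.001,0,0,0],
    [-0.5,-0.001,0,0,0],
    [-0.4,-0.001,0,0,0]
  ]
}}

```text
time: 24.08
tool_pos: [0.4142, 0.23, -0.0288]
ee_rot: [-2.479, 1.571, 1.829]
wrist_force: [-0.1, -0.3, 0.2]
width: 0.0269
```

Request:
{"name": "send_rows", "arguments": {
  "increments": [
    [-0.2,0,0,0,0],
    [0,0,0,0,0],
    [0,0,0,0,0],
    [0,-0.01,0,0,0],
    [0,-0.03,0,0,0]
  ]
}}

```text
time: 24.5
tool_pos: [0.4118, 0.2288, -0.0004]
ee_rot: [-0.767, 1.564, -2.743]
wrist_force: [-0.3, 0.2, -0.4]
width: 0.047
```

Request:
{"name": "send_rows", "arguments": {
  "increments": [
    [0,-0.03,0,0,0],
    [0,-0.065,0,0,0],
    [0,-0.1,0,0,0],
    [0,-0.135,0,0,0],
    [0,-0.16,0,0,0]
  ]
}}

```text
time: 24.92
tool_pos: [0.4152, 0.2303, 0.1661]
ee_rot: [2.356, 1.566, 0.381]
wrist_force: [0.1, 0.3, -0.1]
width: 0.0468
```

```bash
python3 - <<'E'
from bench import robot
from h import *
o,R,p=st(robot)
snap(robot,"wrist","w33")
snap(robot,"scene","s33"); crop("s33",240,180,440,330,4,"s33a");snap(robot,"top","t33")
E
```

```text
t24.92 p [0.4152 0.2303 0.1661] y-ang -23.20 xz -1.0 F [ 0.1  0.3 -0.1] M [-0.08 -0.09  0.06] w 0.0468 q [ 0.39 -0.09  1.55 -0.    1.67  0.79]
```

View pics/w33.png

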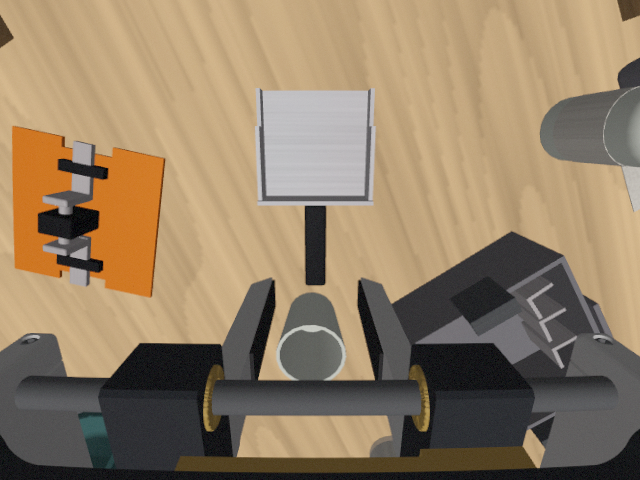

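View pics/s33a.png

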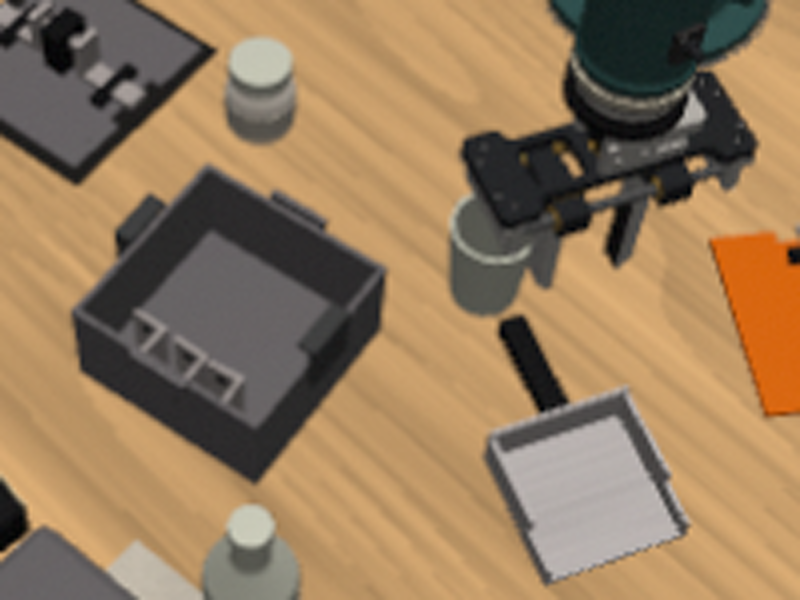

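View pics/t33.png

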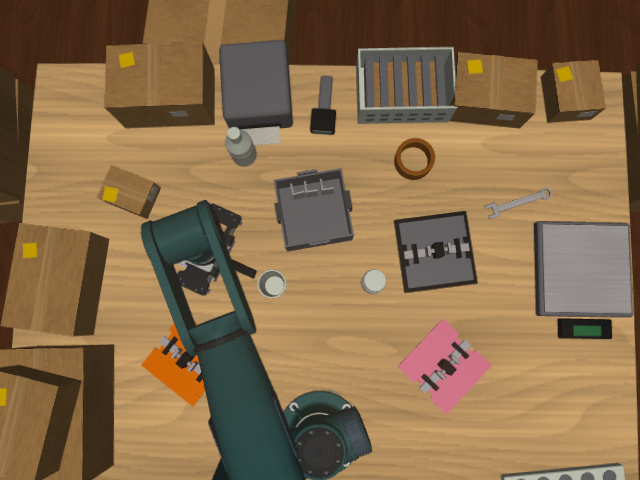

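```bash
python3 - <<'E'
from h import *
w=load("w33"); t=load("t33");t1=load("t1")
print(onz(w,(315,284),.042),onz(w,(311,293),0.0))
a=cv2.imread("pics/t1.png").astype(int);b=cv2.imread("pics/t33.png").astype(int)
d=abs(a-b).max(2)
for n,(x0,y0,x1,y1) in dict(cup=(255,268,290,300),jar=(360,268,388,295),tape=(393,135,437,180),wrench=(484,187,552,219),cleaner=(222,125,258,166),scanner=(308,75,338,135),carton=(97,165,160,217),lid=(394,210,478,293)).items(): print(n,d[y0:y1,x0:x1].mean().round(1),(d[y0:y1,x0:x1]>40).mean().round(3))
E
```

```text
[0.39117971 0.17256072 0.042     ] [0.37492444 0.1469268  0.        ]
cup 5.7 0.006
jar 6.0 0.0
tape 5.2 0.0
wrench 5.5 0.0
cleaner 4.8 0.0
scanner 4.4 0.0
carton 4.7 0.0
lid 42.2 0.537
```

Bystanders haven't moved, and the scoop clears the cup by about 30 mm. Handing in.

```bash
python3 - <<'E'
from bench import robot
print(robot.close_job())
E
```

```text
the job is handed in; nothing more can be done
None
```

The job is done and handed in at about 25 s of the 72 s allowed.

- **Lid:** I pinched both buttons until the opening read 39 mm and the bolts were seen clear of the keepers. I then lifted the lid and lowered it right way up on the centre of the black mat, with about 4 N at contact.
- **Scoop and brackets:** I picked the scoop up by its handle and carried it level; the pictures showed no bracket shifting. The interface cannot tilt the tool, so over the tote I eased the grip in small steps and let the scoop turn nose-down between the pads. All three brackets slid into the tote, and the gripper never touched them.
- **Putting the scoop down:** I lowered the tilted scoop nose first onto the bench near its old place, levelled it, relieved the load and released it. The highest reading was about 10 N.

**Last checks:**
- The pictures show the lid flat on the mat, three brackets standing in the tote, and the scoop empty and flat.
- The scoop's handle is about 30 mm from the pen cup.
- Comparing the top views before and after, the tape roll, cleaner, pen cup, jar, carton, wrench and scanner have not moved.
- The gripper was about 0.16 m (reported) or more above the bench and touching nothing.

**Disagreement:** in the wrist pictures the finger tips sit about 35 mm behind the reported TCP, which even read below the bench with nothing touching. I set the grasp depths from the images and forces instead. I also found no way to check the scoop's flatness beyond the pictures.

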